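# Close the veneer keeper box with its four clips

## Task

Put the lid on the box of veneer pieces so that it sits flat and fully home, and let go of it; then fold the four metal clip flaps down one after the other until each has snapped under its catch and lies level. Press the clips firmly but not hard enough to bend them (keep below about 20 N), and leave the other things on the bench alone.

Things in the scene. Friction and masses are not known exactly. Their poses are not given: they have to be found in the camera images.
- box_rim (a point): open plywood box for veneer pieces, outside 120 mm (its x) by 170 mm (its y), walls 5 mm thick, 55 mm tall, on a foam pad. This point: centre of its mouth at rim height (89 mm above the bench); axes along its sides, z up. Outside each wall, 6 mm below the rim and 6 mm off the wall, sits a sprung 8 mm steel bar, the catch under which a clip's tongue snaps.
- pad: plywood board 170 x 210 x 8 mm fixed to the bench, under the box, same directions; origin: centre of its underside. The foam on it lets the box sink straight down under a press: not at all below about 3 N (lid on), then about 1.4 mm per newton, up to 21 mm, where it is solid; the box comes back up in about half a second when released.
- lid: loose wooden lid, 120 mm (x) by 170 mm (y), about 0.37 kg, lying flat at the start; fits either way round. Origin: centre of its underside, a tapered skirt 8 mm deep that drops into the box mouth (0.5 mm play all round at the end). Board: z = 8 to 14 mm. Seated, the board lies on the rim and the origin is 8 mm below box_rim.
- lid_handle (a point): middle of the lid's handle bar, 40 mm straight above the lid's origin. The bar is 44 mm long (lid's x), 16 mm wide (lid's y), its top 48 mm above the lid's origin, on two legs; gripped across its width.
- clip_a (a joint): angle of the clip over the lid's own +x edge (a long edge): 0 = fully down (plate level, tongue under the catch), grows as the flap stands up, at most 1.2. Hinge line parallel to that edge, through lid point (+30, 0) mm, 17 mm above the lid's origin. Stays where it is left.
- press_a (a point): point on that flap's upper face, 30 mm from its hinge line, a good place to press; turns with the flap. With the flap down it lies above the edge of the lid, 21 mm above the lid's origin, its face level.
- flap_a: aluminium flap of clip a: plate 42 x 40 x 5 mm, end bent to a tongue 25 mm down. Origin on the hinge line, x outward along the plate, z out of its upper face. Standing steep it must be pushed outward along its arc (straight down it jams); below 0.3 rad press straight down: the tongue rides over the catch at 6 to 16 N, then snaps to 0. It bends if pressed with over 22 N.
- clip_b (a joint): angle of the clip over its +y edge (a short edge): 0 = fully down (plate level, tongue under the catch), grows as the flap stands up, at most 1.2. Hinge line parallel to that edge, through lid point (0, +55) mm, 17 mm above the lid's origin. Stays where it is left.
- press_b (a point): point on that flap's upper face, 30 mm from its hinge line, a good place to press; turns with the flap. With the flap down it lies above the edge of the lid, 21 mm above the lid's origin, its face level.
- flap_b: aluminium flap of clip b: plate 42 x 40 x 5 mm, end bent to a tongue 25 mm down. Origin on the hinge line, x outward along the plate, z out of its upper face. Standing steep it must be pushed outward along its arc (straight down it jams); below 0.3 rad press straight down: the tongue rides over the catch at 6 to 16 N, then snaps to 0. It bends if pressed with over 22 N.
- clip_c (a joint): angle of the clip over its -x edge (a long edge): 0 = fully down (plate level, tongue under the catch), grows as the flap stands up, at most 1.2. Hinge line parallel to that edge, through lid point (-30, 0) mm, 17 mm above the lid's origin. Stays where it is left.
- press_c (a point): point on that flap's upper face, 30 mm from its hinge line, a good place to press; turns with the flap. With the flap down it lies above the edge of the lid, 21 mm above the lid's origin, its face level.
- flap_c: aluminium flap of clip c: plate 42 x 40 x 5 mm, end bent to a tongue 25 mm down. Origin on the hinge line, x outward along the plate, z out of its upper face. Standing steep it must be pushed outward along its arc (straight down it jams); below 0.3 rad press straight down: the tongue rides over the catch at 6 to 16 N, then snaps to 0. It bends if pressed with over 22 N.
- clip_d (a joint): angle of the clip over its -y edge (a short edge): 0 = fully down (plate level, tongue under the catch), grows as the flap stands up, at most 1.2. Hinge line parallel to that edge, through lid point (0, -55) mm, 17 mm above the lid's origin. Stays where it is left.
- press_d (a point): point on that flap's upper face, 30 mm from its hinge line, a good place to press; turns with the flap. With the flap down it lies above the edge of the lid, 21 mm above the lid's origin, its face level.
- flap_d: aluminium flap of clip d: plate 42 x 40 x 5 mm, end bent to a tongue 25 mm down. Origin on the hinge line, x outward along the plate, z out of its upper face. Standing steep it must be pushed outward along its arc (straight down it jams); below 0.3 rad press straight down: the tongue rides over the catch at 6 to 16 N, then snaps to 0. It bends if pressed with over 22 N.
- glue: white glue bottle, 54 mm across, 115 mm tall; bystander, to be left where it is. Origin: underside centre.
- tape: roll of paper tape, 90 mm across, 24 mm high; bystander, to be left where it is. Origin: underside centre.
- sander: cork sanding block 100 x 55 x 32 mm; bystander, to be left where it is. Origin: underside centre.
- hammer: small hammer lying down; bystander, to be left where it is. Origin: underside (lying, under its middle).
- weight: dark steel weight with a knob, 64 mm across, 80 mm tall; bystander, to be left where it is. Origin: underside centre.
- pot: white pot with pencils, 70 mm across, 90 mm tall (130 mm with pencils); bystander, to be left where it is. Origin: underside centre.
Mind the look-alikes: they are no part of the job. Leave any green look-alike of the lid alone.

How it is judged:
By the outcome, as a careful person would: the job done as asked, in the order asked, and still so for the second after the job is handed in, with the robot touching nothing.
It also fails if it takes over 69 s, if anything falls off the work surface, if the arm or the gripper's body presses on something with over 40 N, if the wrist force passes 120 N, or if a joint passes its speed limit or range.

## Robot

A 7-joint arm with a two-finger parallel gripper is mounted at the origin on the work surface. World frame = base frame: x ahead of the robot, y to its left, z up, the work surface at z = 0. Lengths are in m, angles in rad, forces in N, time in s.
With the tool pointing down it reaches from about 0.4 to 0.85 m from the base axis. Payload 10.4 kg.
Tool frame: the origin (TCP) lies at the very end of the fingers, on their centre line; the grasp point (between the pads) lies 19 mm behind it (manip.grip_depth is the distance from the TCP to the grasp point, in m); z points along the fingers, x is the direction in which the jaws open and shut, and the axes are right-handed (so a half turn about z gives the same grasp; the last joint's range is limited). The gripper opens to 85 mm and grips with 20 to 120 N. Pads are 22 mm wide; open, the fingers measure 114 mm over their backs; the gripper's body (76 mm by 85 mm) begins 54 mm behind the grasp point. The pads swing forward as they close: fully open they stand 13 mm farther back than shut.
Start: joints at [-1.2, 0.332, -0.065, 1.46, 0.022, 1.35, -0.088], TCP at [0.24, 0.577, 0.231] pointing down, gripper open.
Joint ranges: [-2.6, 2.6], [-0.5, 2.12], [-1.47, 1.34], [0.16, 2.42], [-1.27, 4.41], [0.06, 2.06], [-2.6, 2.6]. Speed limits (rad/s): [2.22, 2.22, 2.79, 2.79, 3.14, 3.14, 3.14].

## Interface

Orientations are given as a unit quaternion [x, y, z, w].
In Python, from workcell import manip, cams gives the robot as it stands. The module is installed in compiled form; this text tells all that it offers.
- The arm moves only by the tool move_arm, never from a script. Its arguments are lists of equal length, an entry for each row: "claw": the opening, from 0 (shut) to 1 (fully open); "dp": the shift along the tool's x, y, z as a fraction of full scale, a list of three; "turn": the turn, a rotation vector about the tool's x, y, z as a fraction of full scale, a list of three. A call has 1 to 8 rows; each row shifts and turns the commanded pose from where the row before left it, along the tool's axes as they then stand; what a row does not reach is not made up. Full scale, the value 1, is 200 mm for a shift and 45 degrees for a turn. A row lasts 1/12 s, in which the tool goes at most 41.7 mm and 7.16 degrees, less where a joint would pass 70% of its speed; a pose out of reach is approached as far as the arm can. A call with a number of a shift or a turn outside -1 to 1 is refused whole. A call with a gripper value outside its range is refused whole. The fingers move at their own pace and stop on an object; "grip_force" is the grip in N (left out, the last holds). Time passes only in rows, so rows that do not move let the fingers close. It gives the time, the measured TCP pose, the force and the opening at its end, in the units of the state.
- manip.get_obs(): the state, without advancing time (a new reading comes with each control period).
- cams.camera(name): name is "scene" or "top" or "wrist"; returns the picture (400x640x3 uint8, red, green, blue); there is no depth.
- cams.camera_info(name): a dict with "fx", "fy", "cx", "cy" (pixels), "dist" ([k1, k2, p1, p2, k3] as OpenCV has them; the pictures are not rectified), "pose" (4x4, takes a point from camera to world coordinates); the wrist camera has in their place "tool_from_camera" (4x4, takes a point from camera to tool coordinates, whose origin is the TCP and whose axes are the tool frame's). Camera axes: x right, y down, z forward; pixel columns grow to the right and rows downward; lengths in m; the calibration is good to about 2 mm. A picture is of the moment at which its call begins: read the wrist's pose just before it. camera_info takes no time and is no camera call.
- manip.hand_in(): hands the job in, once; it reports no verdict.
The state is a dict: "clock": time; "joint_pos": joint angles; "joint_velocities": joint speeds; "tau": joint torques, N m; "position": TCP position; "ee_rot": TCP orientation; "ft_force": force on the tool from outside, world axes, zero at the start; "torque": the same for the moment, N m; "grip_width": opening from 0.0 (shut) to 1.0 (fully open).
Only numpy, scipy, OpenCV 4.12 (cv2) and the standard library are available. Lean on these libraries where they do the work, as an engineer would, in place of code of your own. Each camera call takes 0.05 s, during which the arm holds its last target.

## Working session

There is one attempt and no reset: what is moved stays moved. The work goes in short steps, Python scripts to look and compute and a tool call to move; the robot and the scene stay as the last step left them, time stands still between calls to the robot, and variables do not carry over. Pictures are saved under pics/ and viewed, and the job is handed in when it is done.

Besides the shell and the picture viewer there is one more tool, called after "Request:" as name(argument=value, ...), one argument or row to a line, values as JSON. move_arm: Moves the arm, as the interface text tells. Shift numbers are shares of 200 mm and turn numbers shares of 45 degrees, none past 1 either way. Its arguments: {"type":"object","properties":{"claw":{"type":"array","items":{"type":"number"}},"dp":{"type":"array","items":{"type":"array","items":{"type":"number"}}},"turn":{"type":"array","items":{"type":"array","items":{"type":"number"}}},"grip_force":{"type":"number"}},"required":["claw","dp","turn"]}

```bash
mkdir -p pics; ls
python3 - <<'E'
from workcell import manip, cams
import cv2
print(manip.get_obs(), manip.grip_depth)
for n in ["scene","top","wrist"]:
    i=cams.camera_info(n); print(n,i)
    cv2.imwrite(f"pics/{n}0.png",cams.camera(n)[:,:,::-1])
E
```

```text
pics
{'clock': 0.0, 'joint_pos': array([-1.19957046,  0.33288896, -0.06473625,  1.46095687,  0.02157408,
        1.34991627, -0.08848033]), 'joint_velocities': array([ 0.00227561, -0.0005879 , -0.00051539,  0.00201131,  0.00068745,
       -0.00132908, -0.00039211]), 'tau': array([-1.01648715e-03, -6.25439930e+01,  4.83479560e-02, -3.91608703e+01,
        1.60300214e-02,  9.76192416e-03, -1.26202941e-06]), 'position': array([0.23965567, 0.57680337, 0.23049793]), 'ee_rot': array([ 8.31762952e-01,  5.55130478e-01, -6.04355230e-04,  4.22799375e-04]), 'ft_force': array([-0.58478625,  0.69210045,  0.55066367]), 'torque': array([-0.03497111,  0.04992566,  0.01071187]), 'grip_width': 0.9998726849482392} 0.0187
scene {'fx': 519.8116048265931, 'fy': 519.8116048265931, 'cx': 312.2203314017526, 'cy': 192.30030512568632, 'dist': array([-0.10323004,  0.        ,  0.        ,  0.        ,  0.        ]), 'pose': array([[-0.48895114,  0.64197087, -0.59059308,  1.42519907],
       [ 0.87227232,  0.35343343, -0.3379731 ,  0.46522416],
       [-0.00823354, -0.68041033, -0.73278509,  1.23151608],
       
[... 352 characters left out ...]
53315 , -0.06844377],
       [-0.00874116, -0.17650005, -0.98426182,  1.44076198],
       [ 0.        ,  0.        ,  0.        ,  1.        ]])}
wrist {'fx': 311.69168063427503, 'fy': 311.69168063427503, 'cx': 320.87511888751465, 'cy': 201.35348599695592, 'dist': array([-0.00993716,  0.        ,  0.        ,  0.        ,  0.        ]), 'tool_from_camera': array([[ 9.99998077e-01, -1.88574665e-03, -5.37748144e-04,
        -4.55802213e-04],
       [ 1.95786716e-03,  9.44863400e-01,  3.27458886e-01,
        -8.50845440e-02],
       [-1.09405958e-04, -3.27459310e-01,  9.44865275e-01,
        -1.41975085e-01],
       [ 0.00000000e+00,  0.00000000e+00,  0.00000000e+00,
         1.00000000e+00]])}
```

View pics/scene0.png

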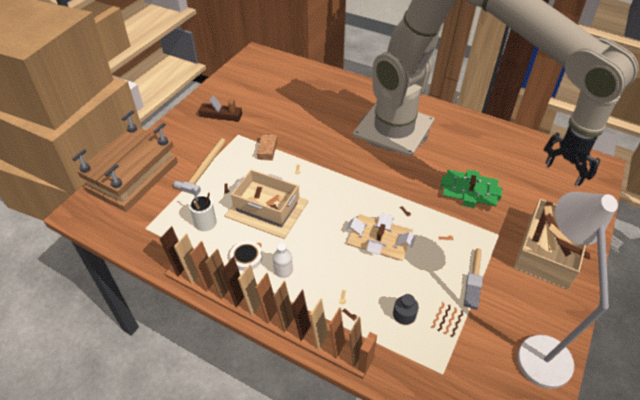

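View pics/top0.png

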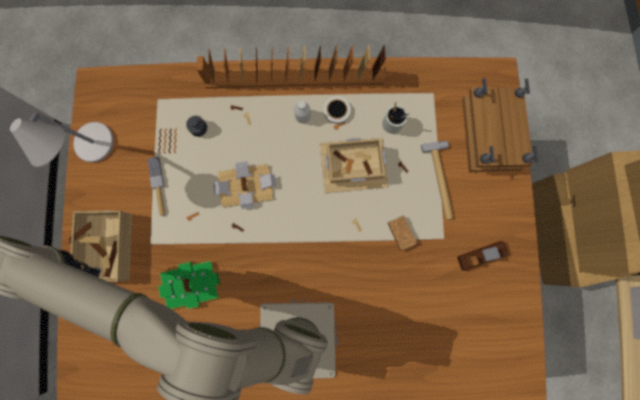

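View pics/wrist0.png

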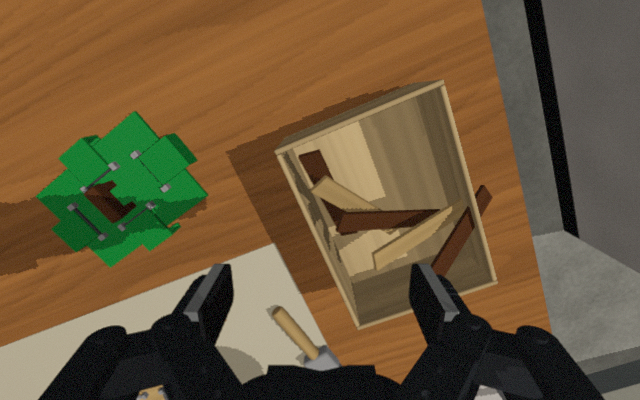

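The top view shows the wooden lid near (244,185) and the box on its board near (353,163). The green look-alike is at (190,285). I'll enlarge the lid and the box.

```bash
python3 - <<'E'
import cv2
t=cv2.imread("pics/top0.png"); s=cv2.imread("pics/scene0.png")
cv2.imwrite("pics/t_lid.png",cv2.resize(t[150:220,200:290],None,fx=8,fy=8,interpolation=cv2.INTER_CUBIC))
cv2.imwrite("pics/t_box.png",cv2.resize(t[130:200,310:400],None,fx=8,fy=8,interpolation=cv2.INTER_CUBIC))
cv2.imwrite("pics/s_lid.png",cv2.resize(s[200:270,330:430],None,fx=8,fy=8,interpolation=cv2.INTER_CUBIC))
E
cat > h.py <<'E'
import numpy as np, cv2
from workcell import manip,cams
from scipy.spatial.transform import Rotation as R
def T_tool(o=None):
    o=o or manip.get_obs(); T=np.eye(4); T[:3,:3]=R.from_quat(o["ee_rot"]).as_matrix(); T[:3,3]=o["position"]; return T
def pose(name,T=None):
    i=cams.camera_info(name)
    return i["pose"] if name!="wrist" else (T_tool() if T is None else T)@i["tool_from_camera"]
def K(name):
    i=cams.camera_info(name); return np.array([[i["fx"],0,i["cx"]],[0,i["fy"],i["cy"]],[0,0,1.]]),i["dist"]
def px2w(name,uv,z,T=None):
    k,d=K(name); P=pose(name,T)
    n=cv2.undistortPoints(np.array(uv,float).reshape(-1,1,2),k,d).reshape(-1,2)
    r=np.c_[n,np.ones(len(n))]@P[:3,:3].T; o=P[:3,3]
    z=np.broadcast_to(z,len(n)); s=(z-o[2])/r[:,2]
    return o+r*s[:,None]
def w2px(name,p,T=None):
    k,d=K(name); P=np.linalg.inv(pose(name,T))
    return cv2.projectPoints(np.array(p,float).reshape(-1,1,3),cv2.Rodrigues(P[:3,:3])[0],P[:3,3],k,d)[0].reshape(-1,2)
def rz(a): return R.from_euler('z',a).as_matrix()
E
```

```text
(no output)
```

View pics/t_lid.png

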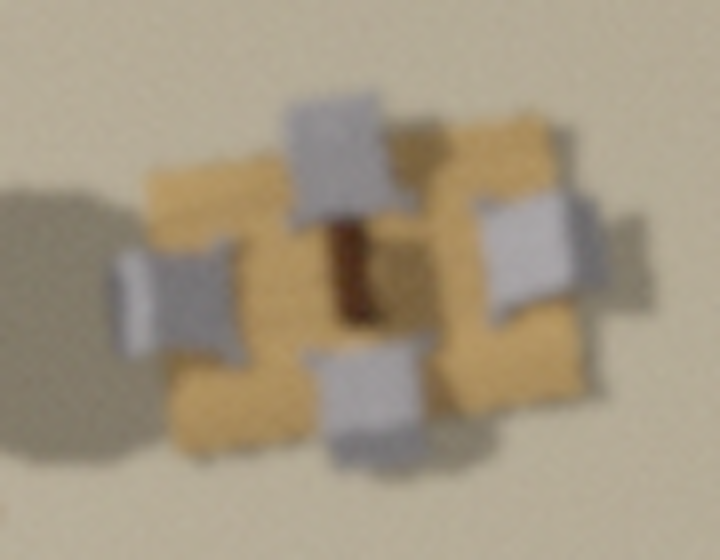

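View pics/t_box.png

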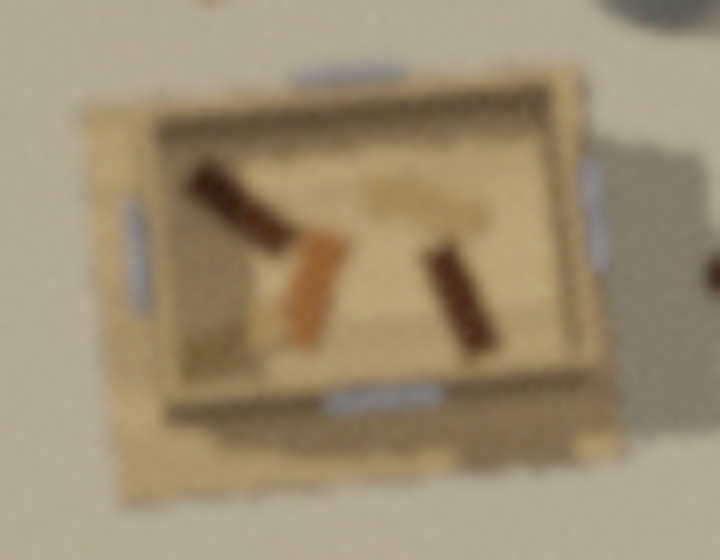

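View pics/s_lid.png

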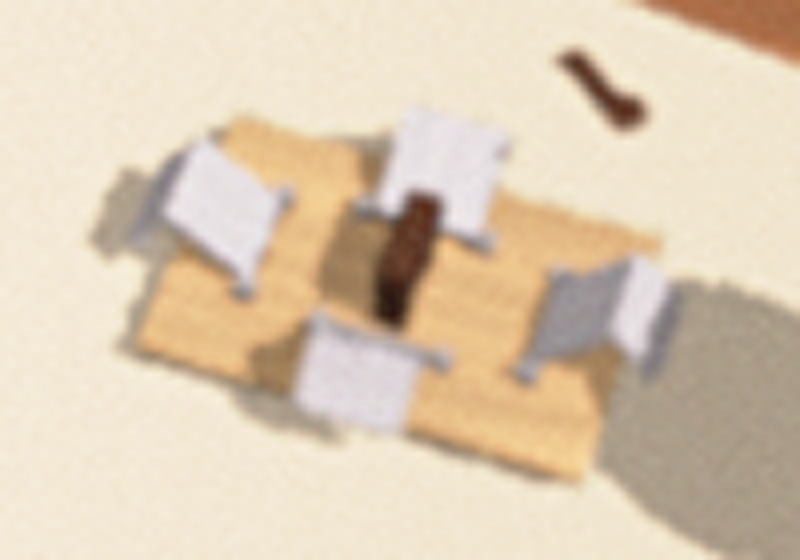

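Run:
```python
from h import *
L=np.array([[148,170],[548,112],[583,390],[180,455]])/8+[200,150]
B=np.array([[148,120],[580,68],[605,375],[165,410]])/8+[310,130]
for n,c,z in (("lid",L,.014),("box",B,.089)):
    w=px2w("top",c,z); m=w.mean(0)
    ed=[np.linalg.norm(w[i]-w[(i+1)%4]) for i in range(4)]
    v=(w[0]+w[3]-w[1]-w[2]); print(n,w.round(4)[:,:2].tolist(),m.round(4),np.round(ed,4),np.degrees(np.arctan2(-v[0],v[1])))
print(px2w("top",np.array([[355,280],[340,215]])/8+[200,150],.048))
```

```text
lid [[0.5414, 0.2538], [0.5623, 0.0875], [0.4461, 0.0733], [0.4224, 0.2384]] [0.4931 0.1633 0.014 ] [0.1676 0.1171 0.1668 0.1201] 7.6675877959776075
box [[0.6026, -0.1099], [0.6206, -0.2814], [0.4968, -0.2852], [0.4864, -0.1136]] [ 0.5516 -0.1975  0.089 ] [0.1724 0.1239 0.1719 0.1163] 4.742041787138557
[[0.48732474 0.16140774 0.048     ]
 [0.51398832 0.16773053 0.048     ]]
```

```bash
cat >> h.py <<'E'
def plan(p,yaw=None,vmax=.16,tmax=.13,cur=None):
    """rows to reach p with tool-x yaw (deg), tool down"""
    o=manip.get_obs(); M=R.from_quat(o["ee_rot"]).as_matrix(); x=np.array(o["position"]) if cur is None else np.array(cur[:3])
    th=np.degrees(np.arctan2(M[1,0],M[0,0])) if cur is None or len(cur)<4 else cur[3]
    d=0 if yaw is None else (yaw-th+180)%360-180
    D=np.array(p)-x
    n=max(1,int(np.ceil(max(np.linalg.norm(D)/.2/vmax,abs(d)/45/tmax))))
    print("from",x.round(4),round(th,2),"tilt",M[:,2].round(4),"n",n)
    dps=[];tn=[]
    for k in range(n):
        a=np.radians(th+d*k/n); ax=np.array([[np.cos(a),np.sin(a),0],[np.sin(a),-np.cos(a),0],[0,0,-1]])
        dps.append((ax@D/n/.2).round(3).tolist()); tn.append([0,0,round(-d/n/45,3)])
    for k in range(0,n,8): print("dp",dps[k:k+8],"turn",tn[k:k+8])
E
python3 -c "
from h import *
plan([.44,.155,.231],97.7)"
```

```text
from [0.2397 0.5769 0.2307] 67.44 tilt [-4.e-04 -1.e-03 -1.e+00] n 15
dp [[-0.104, 0.116, -0.0], [-0.108, 0.112, -0.0], [-0.112, 0.108, -0.0], [-0.116, 0.104, -0.0], [-0.119, 0.1, -0.0], [-0.123, 0.096, -0.0], [-0.126, 0.091, -0.0], [-0.129, 0.087, -0.0]] turn [[0, 0, np.float64(-0.045)], [0, 0, np.float64(-0.045)], [0, 0, np.float64(-0.045)], [0, 0, np.float64(-0.045)], [0, 0, np.float64(-0.045)], [0, 0, np.float64(-0.045)], [0, 0, np.float64(-0.045)], [0, 0, np.float64(-0.045)]]
dp [[-0.132, 0.082, -0.0], [-0.135, 0.077, -0.0], [-0.138, 0.073, -0.0], [-0.14, 0.068, -0.0], [-0.142, 0.063, -0.0], [-0.145, 0.058, -0.0], [-0.147, 0.053, -0.0]] turn [[0, 0, np.float64(-0.045)], [0, 0, np.float64(-0.045)], [0, 0, np.float64(-0.045)], [0, 0, np.float64(-0.045)], [0, 0, np.float64(-0.045)], [0, 0, np.float64(-0.045)], [0, 0, np.float64(-0.045)]]
```

Request:
move_arm(
  claw=[0.4,0.4,0.4,0.4,0.4,0.4,0.4,0.4],
  dp=[
    [-0.104,0.116,0],
    [-0.108,0.112,0],
    [-0.112,0.108,0],
    [-0.116,0.104,0],
    [-0.119,0.1,0],
    [-0.123,0.096,0],
    [-0.126,0.091,0],
    [-0.129,0.087,0],
  ],
  turn=[
    [0,0,-0.045],
    [0,0,-0.045],
    [0,0,-0.045],
    [0,0,-0.045],
    [0,0,-0.045],
    [0,0,-0.045],
    [0,0,-0.045],
    [0,0,-0.045],
  ],
)

```text
clock: 0.82
position: [0.3474, 0.3509, 0.2312]
ee_rot: [0.745, 0.667, -0.0, -0.0]
ft_force: [0.5, 1.1, -0.8]
grip_width: 0.401
```

Request:
move_arm(
  claw=[0.4,0.4,0.4,0.4,0.4,0.4,0.4,0.4],
  dp=[
    [-0.132,0.082,0],
    [-0.135,0.077,0],
    [-0.138,0.073,0],
    [-0.14,0.068,0],
    [-0.142,0.063,0],
    [-0.145,0.058,0],
    [-0.147,0.053,0],
    [0,0,0],
  ],
  turn=[
    [0,0,-0.045],
    [0,0,-0.045],
    [0,0,-0.045],
    [0,0,-0.045],
    [0,0,-0.045],
    [0,0,-0.045],
    [0,0,-0.045],
    [0,0,0],
  ],
)

```text
clock: 1.48
position: [0.4433, 0.1497, 0.2314]
ee_rot: [0.659, 0.752, -0.0, 0.001]
ft_force: [0.1, -0.1, 0.3]
grip_width: 0.403
```

Run:
```python
from h import *
T=T_tool(); im=cams.camera("wrist"); np.save("pics/T1.npy",T)
cv2.imwrite("pics/w1.png",im[:,:,::-1]); print(T.round(4), manip.get_obs()["clock"])
```

```text
[[-1.303e-01  9.915e-01  8.000e-04  4.433e-01]
 [ 9.915e-01  1.303e-01 -1.200e-03  1.497e-01]
 [-1.300e-03  6.000e-04 -1.000e+00  2.314e-01]
 [ 0.000e+00  0.000e+00  0.000e+00  1.000e+00]] 1.5333
```

View pics/w1.png

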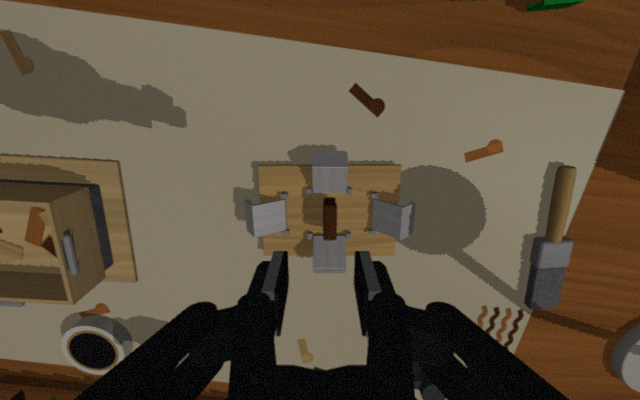

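Run:
```python
import cv2
t=cv2.imread("pics/w1.png")
cv2.imwrite("pics/w1c.png",cv2.resize(t[145:280,235:425],None,fx=4.2,fy=4.2,interpolation=cv2.INTER_CUBIC))
```

```text
(no output)
```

View pics/w1c.png

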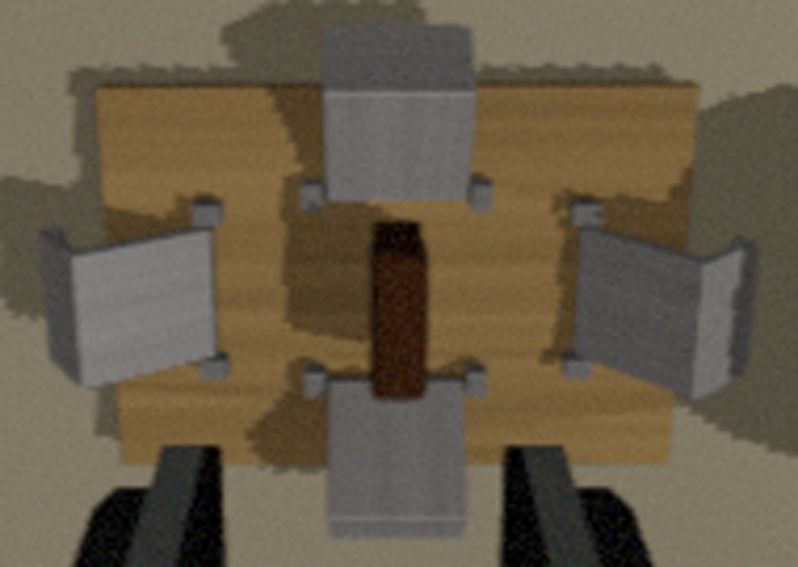

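```bash
cat > fit.py <<'E'
from h import *
from scipy.optimize import least_squares
T=np.load("pics/T1.npy")
s=lambda a: np.array(a,float)/4.2+[235,145]
cor=s([[97,88],[697,88],[668,463],[121,463]])
model=np.array([[-.06,-.085,.014],[-.06,.085,.014],[.06,.085,.014],[.06,-.085,.014]])
hand=s([[398,397]]); 
def f(q,z0=0):
    P=model@rz(q[2]).T+[q[0],q[1],z0]
    return (w2px("wrist",P,T)-cor).ravel()
for z0 in (0,):
    r=least_squares(f,[.493,.163,.13],x_scale=[.01,.01,.01]); print(r.x,np.degrees(r.x[2]),r.fun.round(1))
q=r.x
print("handle mid px", w2px("wrist",np.array([[0,0,.048],[.022,0,.048],[-.022,0,.048]])@rz(q[2]).T+[q[0],q[1],0],T), "obs",s([[398,397],[398,250],[398,222]]))
fl={"a":([[331,520],[465,520]],0,.03),"c":([[473,92],[323,92]],180,.03),"d":([[88,387],[74,256]],-90,.055),"b":([[700,258],[692,397]],90,.055)}
for k,(e,ang,h) in fl.items():
    e=s(e)
    def g(v):
        t=v[0]; out=[]
        for w in (-.02,.02):
            p=np.array([h+.042*np.cos(t)-.004*np.sin(t),w,.017+.042*np.sin(t)+.004*np.cos(t)])
            out.append(rz(q[2])@rz(np.radians(ang))@p+[q[0],q[1],0])
        pp=w2px("wrist",np.array(out),T)
        return np.minimum(1e9,(pp.mean(0)-e.mean(0)))
    rr=least_squares(g,[.7]); print(k,rr.x,rr.fun)
E
python3 fit.py
```

```text
[0.4963777  0.16637497 0.1298945 ] 7.442406495499942 [-0.9 -0.5  1.  -0.6  0.2  0.8 -0.3  0.8]
handle mid px [[329.91532649 223.94464171]
 [329.75565289 241.45524283]
 [330.08108505 205.69902387]] obs [[329.76190476 239.52380952]
 [329.76190476 204.52380952]
 [329.76190476 197.85714286]]
a [0.75789073] [-0.23671159 -0.01732761]
c [0.52158109] [ 0.48888647 -0.01125143]
d [0.61096873] [-0.53108714  0.87935033]
b [0.83506295] [0.58003873 1.59608251]
```

```bash
python3 -c "
from h import *
plan([.4964,.1664,.08],97.44)
plan([.4964,.1664,.023],97.44,cur=[.4964,.1664,.08,97.44],vmax=.1)"
```

```text
from [0.4421 0.1527 0.2313] 97.51 tilt [ 2.e-04 -2.e-04 -1.e+00] n 6
dp [[0.005, 0.046, 0.126], [0.005, 0.046, 0.126], [0.005, 0.046, 0.126], [0.005, 0.046, 0.126], [0.005, 0.046, 0.126], [0.005, 0.046, 0.126]] turn [[0, 0, np.float64(0.0)], [0, 0, np.float64(0.0)], [0, 0, np.float64(0.0)], [0, 0, np.float64(0.0)], [0, 0, np.float64(0.0)], [0, 0, np.float64(0.0)]]
from [0.4964 0.1664 0.08  ] 97.44 tilt [ 2.e-04 -2.e-04 -1.e+00] n 3
dp [[0.0, 0.0, 0.095], [0.0, 0.0, 0.095], [0.0, 0.0, 0.095]] turn [[0, 0, -0.0], [0, 0, -0.0], [0, 0, -0.0]]
```

Run:
```python
from h import *
T=T_tool(); im=cams.camera("wrist"); np.save("pics/T1.npy",T); print(T[:3,3], T_tool()[:3,3])
cv2.imwrite("pics/w2.png",im[:,:,::-1])
cv2.imwrite("pics/w2c.png",cv2.resize(im[145:280,235:425,::-1],None,fx=4.2,fy=4.2,interpolation=cv2.INTER_CUBIC))
```

```text
[0.44213027 0.15267097 0.23130092] [0.44131888 0.15478177 0.23121372]
```

View pics/w2c.png

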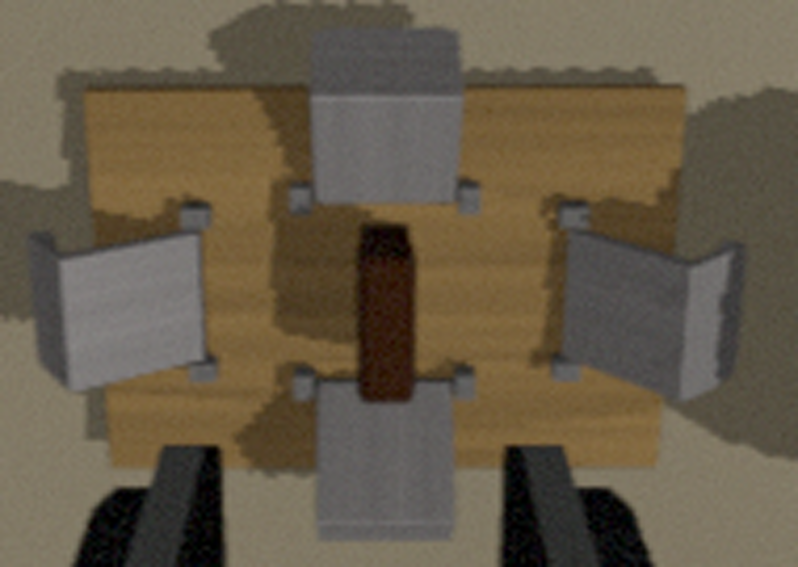

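```bash
sed -i 's/^cor=.*/cor=s([[85,90],[686,88],[657,467],[110,467]])/; s/^fl=.*/fl={"a":([[318,523],[453,523]],0,.03),"c":([[461,95],[310,95]],180,.03),"d":([[73,390],[62,258]],-90,.055),"b":([[688,262],[682,400]],90,.055)}/' fit.py; python3 fit.py; python3 -c "
from h import *
print(T_tool()[:3,3])"
```

```text
[0.49614527 0.16644259 0.13085609] 7.497501963834367 [-0.9 -0.3  0.8 -0.1  0.3  0.3 -0.2  0.5]
handle mid px [[327.04715898 224.5200127 ]
 [326.95515769 242.01850937]
 [327.14259609 206.28821468]] obs [[329.76190476 239.52380952]
 [329.76190476 204.52380952]
 [329.76190476 197.85714286]]
a [0.74022994] [0.02897829 0.00154568]
c [0.52516767] [ 0.43487968 -0.00731518]
d [0.59298411] [-0.46480702  0.72287298]
b [0.8281881] [0.44977151 1.21794139]
[0.44131888 0.15478177 0.23121372]
```

```bash
python3 -c "
from h import *
plan([.4962,.1664,.08],97.5,cur=[.4407,.1548,.2312])"
```

```text
from [0.4407 0.1548 0.2312] 97.65 tilt [-2.e-04  2.e-04 -1.e+00] n 6
dp [[0.003, 0.047, 0.126], [0.003, 0.047, 0.126], [0.003, 0.047, 0.126], [0.003, 0.047, 0.126], [0.004, 0.047, 0.126], [0.004, 0.047, 0.126]] turn [[0, 0, np.float64(0.001)], [0, 0, np.float64(0.001)], [0, 0, np.float64(0.001)], [0, 0, np.float64(0.001)], [0, 0, np.float64(0.001)], [0, 0, np.float64(0.001)]]
```

Request:
move_arm(
  claw=[0.4,0.4,0.4,0.4,0.4,0.4,0.4,0.4],
  dp=[
    [0.003,0.047,0.126],
    [0.003,0.047,0.126],
    [0.003,0.047,0.126],
    [0.004,0.047,0.126],
    [0.004,0.047,0.126],
    [0.004,0.047,0.126],
    [0,0,0.1],
    [0,0,0],
  ],
  turn=[
    [0,0,0.003],
    [0,0,0],
    [0,0,0],
    [0,0,0],
    [0,0,0],
    [0,0,0],
    [0,0,0],
    [0,0,0],
  ],
)

```text
clock: 2.25
position: [0.4935, 0.1679, 0.056]
ee_rot: [0.658, 0.753, -0.003, -0.001]
ft_force: [-0.6, 0.2, -0.1]
grip_width: 0.4
```

Request:
move_arm(
  claw=[0.4],
  dp=[
    [0,0,0],
  ],
  turn=[
    [0,0,0],
  ],
)

```text
clock: 2.33
position: [0.4953, 0.1682, 0.0595]
ee_rot: [0.658, 0.753, -0.001, -0.001]
ft_force: [1.0, 0.2, 1.1]
grip_width: 0.399
```

Run:
```python
from h import *
T=T_tool(); im=cams.camera("wrist"); print(T[:3,3])
cv2.imwrite("pics/w3.png",im[:,:,::-1])
```

```text
[0.49525751 0.16818505 0.05948987]
```

View pics/w3.png

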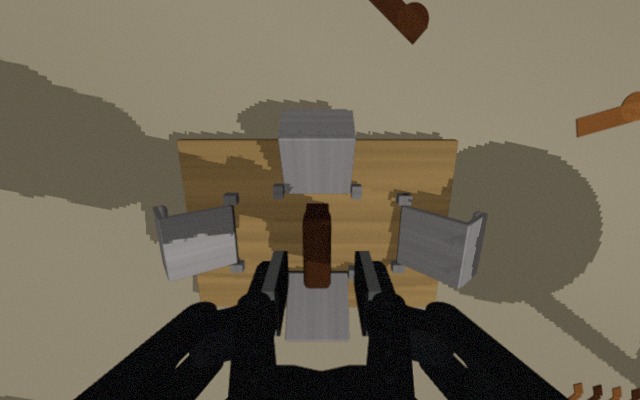

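Request:
move_arm(
  claw=[0.4,0.4,0.4,0.4,0,0,0,0],
  dp=[
    [-0.007,0.004,0.06],
    [0,0,0.06],
    [0,0,0.06],
    [0,0,0],
    [0,0,0],
    [0,0,0],
    [0,0,0],
    [0,0,0],
  ],
  turn=[
    [0,0,0],
    [0,0,0],
    [0,0,0],
    [0,0,0],
    [0,0,0],
    [0,0,0],
    [0,0,0],
    [0,0,0],
  ],
  grip_force=60,
)

```text
clock: 3.05
position: [0.4974, 0.1661, 0.0242]
ee_rot: [0.658, 0.753, 0.0, -0.0]
ft_force: [0.3, 0.1, -4.1]
grip_width: 0.178
```

Request:
move_arm(
  claw=[0,0,0],
  dp=[
    [0,0,0],
    [0,0,0],
    [0,0,0],
  ],
  turn=[
    [0,0,0],
    [0,0,0],
    [0,0,0],
  ],
)

```text
clock: 3.3
position: [0.4974, 0.1661, 0.0242]
ee_rot: [0.658, 0.753, 0.0, -0.0]
ft_force: [0.0, 0.0, -2.6]
grip_width: 0.171
```

Run:
```python
from h import *
T=T_tool(); im=cams.camera("wrist"); print(T.round(4)); print(manip.get_obs()["joint_pos"])
cv2.imwrite("pics/w4.png",im[:,:,::-1])
```

```text
[[-1.336e-01  9.910e-01  0.000e+00  4.974e-01]
 [ 9.910e-01  1.336e-01  1.000e-04  1.661e-01]
 [ 1.000e-04  0.000e+00 -1.000e+00  2.420e-02]
 [ 0.000e+00  0.000e+00  0.000e+00  1.000e+00]]
[-0.64599177  0.33903417  0.27117581  1.94766884 -0.1169469   0.86972187
  1.39086909]
```

View pics/w4.png

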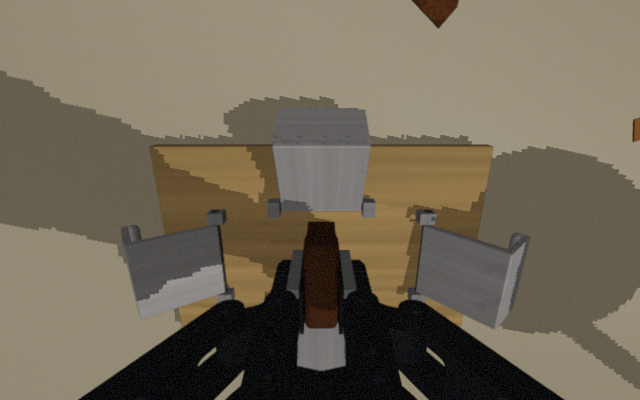

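```bash
cat > lidtool.py <<'E'
from h import *
from scipy.optimize import least_squares
def fit(cor, model, zt):
    # lid in tool: lid x -> tool y, lid y -> tool x, lid z -> -tool z ; small yaw e about tool z
    k,d=K("wrist"); C=np.linalg.inv(cams.camera_info("wrist")["tool_from_camera"])
    def pts(q):
        p=np.array([[m[1],m[0],-m[2]] for m in model])
        return p@rz(q[2]).T+[q[0],q[1],zt]
    def f(q):
        return (cv2.projectPoints(pts(q).reshape(-1,1,3),cv2.Rodrigues(C[:3,:3])[0],C[:3,3],k,d)[0].reshape(-1,2)-cor).ravel()
    r=least_squares(f,[0,0,0.]); return r.x,r.fun
if __name__=="__main__":
    q,e=fit(np.array([[151.5,146],[491.5,145.5]]),[[-.06,-.085,.014],[-.06,.085,.014]],.0242); print(q,np.degrees(q[2]),e)
    # brackets flap hinges etc could be added
    plan([.497,.166,.27],None); 
    plan([.64,-.185,.42],95,cur=[.497,.166,.27],vmax=.15)
E
python3 lidtool.py
```

```text
[ 0.00010908 -0.00087155  0.00051373] 0.029434646532499678 [-3.97562075  0.71897481  3.97496696  0.71212089]
from [0.4974 0.1661 0.0242] 97.68 tilt [ 0.e+00  1.e-04 -1.e+00] n 8
dp [[-0.0, -0.0, -0.154], [-0.0, -0.0, -0.154], [-0.0, -0.0, -0.154], [-0.0, -0.0, -0.154], [-0.0, -0.0, -0.154], [-0.0, -0.0, -0.154], [-0.0, -0.0, -0.154], [-0.0, -0.0, -0.154]] turn [[0, 0, 0.0], [0, 0, 0.0], [0, 0, 0.0], [0, 0, 0.0], [0, 0, 0.0], [0, 0, 0.0], [0, 0, 0.0], [0, 0, 0.0]]
from [0.497 0.166 0.27 ] 97.68 tilt [ 0.e+00  1.e-04 -1.e+00] n 14
dp [[-0.131, 0.034, -0.054], [-0.131, 0.034, -0.054], [-0.131, 0.035, -0.054], [-0.131, 0.035, -0.054], [-0.131, 0.036, -0.054], [-0.13, 0.036, -0.054], [-0.13, 0.036, -0.054], [-0.13, 0.037, -0.054]] turn [[0, 0, np.float64(0.004)], [0, 0, np.float64(0.004)], [0, 0, np.float64(0.004)], [0, 0, np.float64(0.004)], [0, 0, np.float64(0.004)], [0, 0, np.float64(0.004)], [0, 0, np.float64(0.004)], [0, 0, np.float64(0.004)]]
dp [[-0.13, 0.037, -0.054], [-0.13, 0.038, -0.054], [-0.13, 0.038, -0.054], [-0.13, 0.039, -0.054], [-0.13, 0.039, -0.054], [-0.129, 0.04, -0.054]] turn [[0, 0, np.float64(0.004)], [0, 0, np.float64(0.004)], [0, 0, np.float64(0.004)], [0, 0, np.float64(0.004)], [0, 0, np.float64(0.004)], [0, 0, np.float64(0.004)]]
```

Request:
move_arm(
  claw=[0,0,0,0,0,0,0,0],
  dp=[
    [0,0,-0.05],
    [0,0,-0.1],
    [0,0,-0.18],
    [0,0,-0.18],
    [0,0,-0.18],
    [0,0,-0.18],
    [0,0,-0.18],
    [0,0,-0.18],
  ],
  turn=[
    [0,0,0],
    [0,0,0],
    [0,0,0],
    [0,0,0],
    [0,0,0],
    [0,0,0],
    [0,0,0],
    [0,0,0],
  ],
)

```text
clock: 4.02
position: [0.4969, 0.1656, 0.2728]
ee_rot: [0.658, 0.753, 0.0, 0.0]
ft_force: [1.4, 0.7, -4.6]
grip_width: 0.17
```

Request:
move_arm(
  claw=[0,0,0,0,0,0,0,0],
  dp=[
    [-0.131,0.034,-0.054],
    [-0.131,0.034,-0.054],
    [-0.131,0.035,-0.054],
    [-0.131,0.035,-0.054],
    [-0.131,0.036,-0.054],
    [-0.13,0.036,-0.054],
    [-0.13,0.036,-0.054],
    [-0.13,0.037,-0.054],
  ],
  turn=[
    [0,0,0.004],
    [0,0,0.004],
    [0,0,0.004],
    [0,0,0.004],
    [0,0,0.004],
    [0,0,0.004],
    [0,0,0.004],
    [0,0,0.004],
  ],
)

```text
clock: 4.68
position: [0.5791, -0.0357, 0.3578]
ee_rot: [0.668, 0.744, 0.0, 0.0]
ft_force: [0.5, 1.2, -4.5]
grip_width: 0.173
```

Request:
move_arm(
  claw=[0,0,0,0,0,0,0,0],
  dp=[
    [-0.13,0.037,-0.054],
    [-0.13,0.038,-0.054],
    [-0.13,0.038,-0.054],
    [-0.13,0.039,-0.054],
    [-0.13,0.039,-0.054],
    [-0.129,0.04,-0.054],
    [0,0,0],
    [0,0,0],
  ],
  turn=[
    [0,0,0.004],
    [0,0,0.004],
    [0,0,0.004],
    [0,0,0.004],
    [0,0,0.004],
    [0,0,0.004],
    [0,0,0],
    [0,0,0],
  ],
)

```text
clock: 5.35
position: [0.6406, -0.1868, 0.4216]
ee_rot: [0.676, 0.737, -0.001, 0.0]
ft_force: [-0.2, 0.8, -3.3]
grip_width: 0.178
```

Request:
move_arm(
  claw=[0,0],
  dp=[
    [0,0,0],
    [0,0,0],
  ],
  turn=[
    [0,0,0],
    [0,0,0],
  ],
)

```text
clock: 5.52
position: [0.6408, -0.1835, 0.4213]
ee_rot: [0.674, 0.739, 0.0, -0.0]
ft_force: [-0.2, 0.7, -3.4]
grip_width: 0.177
```

Run:
```python
from h import *
T=T_tool(); im=cams.camera("wrist"); np.save("pics/T5.npy",T); print(T.round(4)); print(manip.get_obs()["joint_pos"])
cv2.imwrite("pics/w5.png",im[:,:,::-1]);cv2.imwrite("pics/s5.png",cams.camera("scene")[:,:,::-1])
```

```text
[[-9.140e-02  9.958e-01 -2.000e-04  6.408e-01]
 [ 9.958e-01  9.140e-02  1.000e-03 -1.835e-01]
 [ 1.000e-03 -1.000e-04 -1.000e+00  4.213e-01]
 [ 0.000e+00  0.000e+00  0.000e+00  1.000e+00]]
[-0.12670847  0.45758438  0.57896736  0.97184514 -0.25026362  1.77290511
  2.01505373]
```

View pics/w5.png

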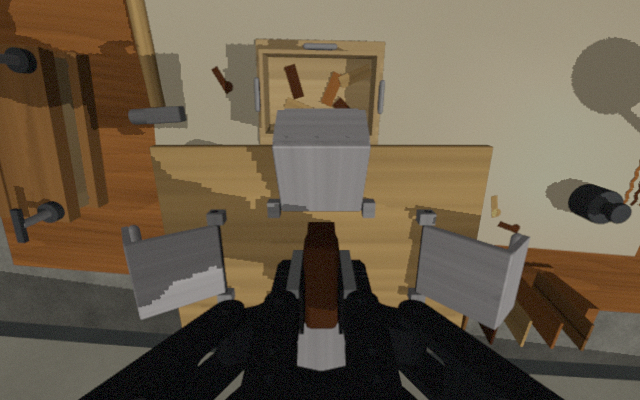

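Run:
```python
import cv2
t=cv2.imread("pics/w5.png")
cv2.imwrite("pics/w5c.png",cv2.resize(t[30:150,245:395],None,fx=5,fy=5,interpolation=cv2.INTER_CUBIC))
```

```text
(no output)
```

View pics/w5c.png

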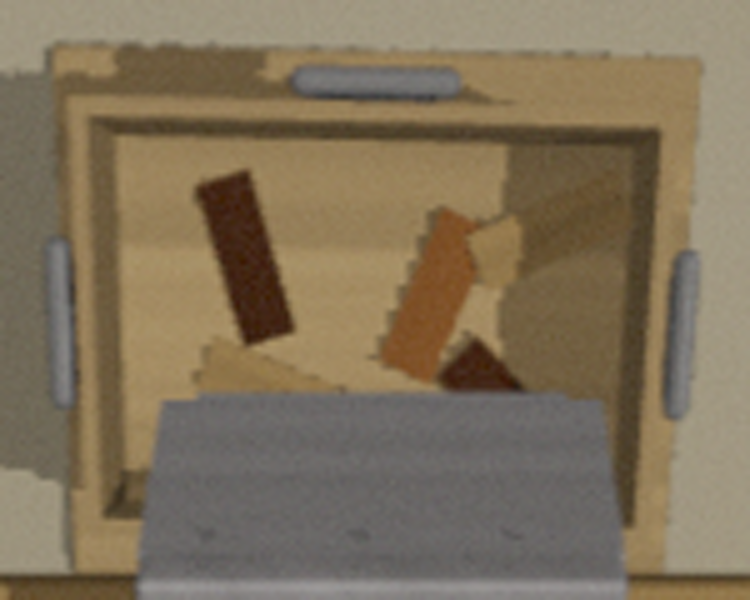

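Run:
```python
import cv2,numpy as np
t=cv2.imread("pics/w5.png")
f=lambda r,c:cv2.convertScaleAbs(cv2.resize(t[r:r+25,c:c+33],None,fx=12,fy=12,interpolation=cv2.INTER_CUBIC),alpha=1.4)
# tiles TL TR / BL BR
im=np.vstack([np.hstack([f(45,255),f(45,360)]),np.hstack([f(122,255),f(122,355)])])
cv2.imwrite("pics/w5d.png",im)
```

```text
(no output)
```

View pics/w5d.png

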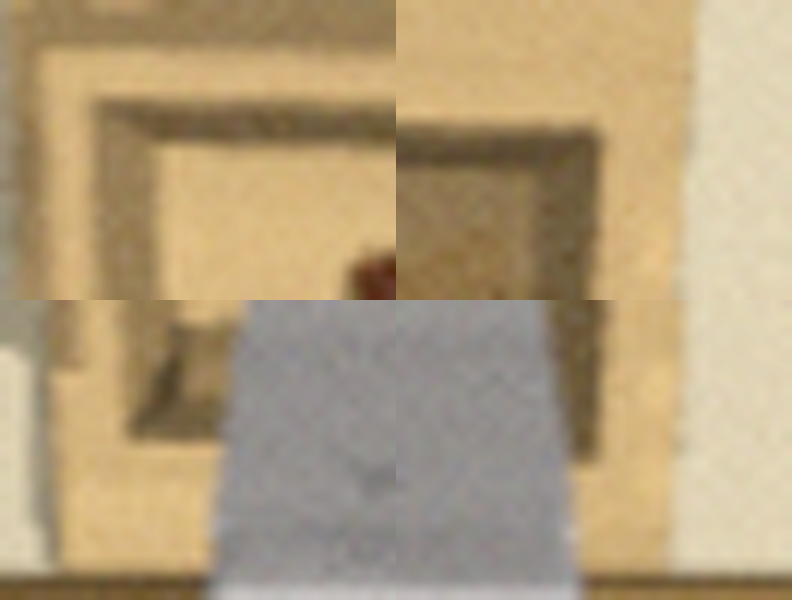

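```bash
cat > fitbox.py <<'E'
from h import *
from scipy.optimize import least_squares
T=np.load("pics/T5.npy")
cor=np.array([[262.6,52.9],[376.5,55.4],[371.5,135.1],[265.4,133.0]])
M=np.array([[-.055,-.08],[-.055,.08],[.055,.08],[.055,-.08]])
def P(q): 
    p=np.c_[M,np.zeros(4)]@rz(q[2]).T; return p+[q[0],q[1],q[3] if len(q)>3 else .089]
f=lambda q:(w2px("wrist",P(q),T)-cor).ravel()
for q0 in ([.55,-.2,.08],[.55,-.2,.08,.089]):
    r=least_squares(f,q0,x_scale=[.01]*len(q0)); print(r.x.round(4),np.degrees(r.x[2]),r.fun.round(2))
w=px2w("wrist",cor,.089,T); print(w.round(4),w.mean(0))
E
python3 fitbox.py; cat >/dev/null
python3 - <<'E'
import cv2
t=cv2.imread("pics/s5.png")
cv2.imwrite("pics/s5c.png",cv2.resize(t[130:270,190:350],None,fx=5,fy=4.2,interpolation=cv2.INTER_CUBIC)[:590])
E
```

```text
[ 0.5591 -0.1934  0.0707] 4.051138044096838 [-0.64 -0.15  0.82 -0.26  0.19  0.26 -0.37  0.34]
[ 0.559  -0.1934  0.0707  0.085 ] 4.05053783247995 [-0.15  0.14  0.32  0.01 -0.23 -0.13  0.05 -0.04]
[[ 0.51   -0.2762  0.089 ]
 [ 0.499  -0.1186  0.089 ]
 [ 0.608  -0.11    0.089 ]
 [ 0.6191 -0.2688  0.089 ]] [ 0.55903036 -0.19337903  0.089     ]
```

View pics/s5c.png

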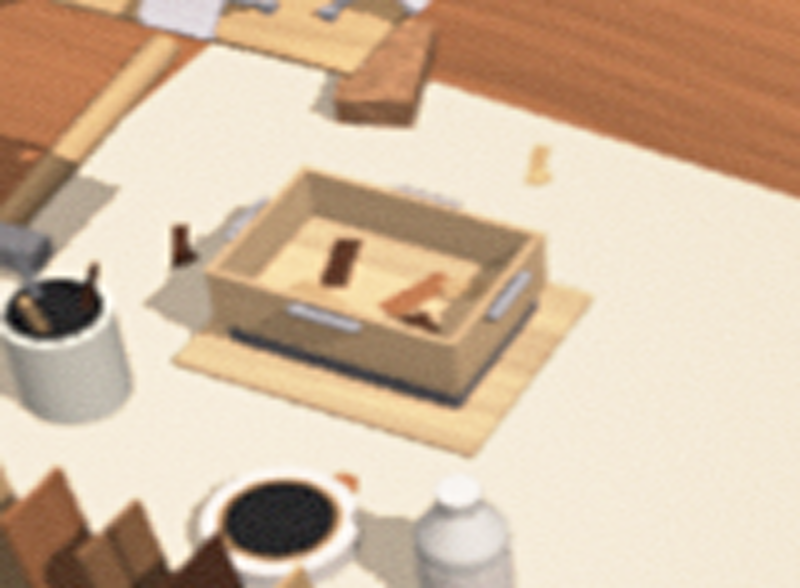

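Run:
```python
from h import *
b=np.array([[305,170],[545,237],[457,345],[207,272]])/[5,4.2]+[190,130]
l=np.array([[240,118],[660,240],[580,480],[135,345]])/8+[330,200]
for n,c,z in (("box",b,.089),("lid",l,.014)):
    w=px2w("scene",c,z); print(n,w[:,:2].round(4).tolist(),w.mean(0))
# reproject wrist box est in top
M=np.array([[-.06,-.085],[-.06,.085],[.06,.085],[.06,-.085]]);
P=np.c_[M*[55/60,80/85],np.zeros(4)]@rz(.0707).T+[.559,-.1934,.089]
print(((w2px("top",P)-[310,130])*8).round())
```

```text
box [[0.5155, -0.2752], [0.5025, -0.1087], [0.616, -0.1016], [0.6301, -0.2691]] [ 0.56601868 -0.18868009  0.089     ]
lid [[0.4552, 0.0784], [0.4335, 0.2428], [0.5498, 0.259], [0.5723, 0.0921]] [0.5027144  0.16807144 0.014     ]
[[583. 343.]
 [174. 379.]
 [147. 106.]
 [550.  71.]]
```

```bash
python3 -c "
from h import *
print(manip.get_obs()['joint_velocities'].round(3))
plan([.5592,-.1934,.16],94.05)"
```

```text
[ 0.    -0.     0.003 -0.002  0.002  0.001  0.003]
from [ 0.6408 -0.1834  0.4214] 95.26 tilt [ 1.e-04  9.e-04 -1.e+00] n 9
dp [[-0.001, -0.046, 0.145], [-0.001, -0.046, 0.145], [-0.002, -0.046, 0.145], [-0.002, -0.046, 0.145], [-0.002, -0.046, 0.145], [-0.002, -0.046, 0.145], [-0.002, -0.046, 0.145], [-0.002, -0.046, 0.145]] turn [[0, 0, np.float64(0.003)], [0, 0, np.float64(0.003)], [0, 0, np.float64(0.003)], [0, 0, np.float64(0.003)], [0, 0, np.float64(0.003)], [0, 0, np.float64(0.003)], [0, 0, np.float64(0.003)], [0, 0, np.float64(0.003)]]
dp [[-0.002, -0.046, 0.145]] turn [[0, 0, np.float64(0.003)]]
```

Request:
move_arm(
  claw=[0,0,0,0,0,0,0,0],
  dp=[
    [-0.002,-0.052,0.163],
    [-0.002,-0.052,0.163],
    [-0.002,-0.052,0.163],
    [-0.002,-0.052,0.163],
    [-0.002,-0.052,0.163],
    [-0.002,-0.052,0.163],
    [-0.002,-0.052,0.163],
    [-0.002,-0.052,0.163],
  ],
  turn=[
    [0,0,0.0035],
    [0,0,0.0035],
    [0,0,0.0035],
    [0,0,0.0035],
    [0,0,0.0035],
    [0,0,0.0035],
    [0,0,0.0035],
    [0,0,0.0035],
  ],
)

```text
clock: 6.28
position: [0.5575, -0.1935, 0.1594]
ee_rot: [0.682, 0.731, 0.001, 0.0]
ft_force: [0.6, -0.8, -5.0]
grip_width: 0.171
```

Request:
move_arm(
  claw=[0,0,0,0,0],
  dp=[
    [0,0,0.07],
    [0,0,0.07],
    [0,0,0],
    [0,0,0],
    [0,0,0],
  ],
  turn=[
    [0,0,0],
    [0,0,0],
    [0,0,0],
    [0,0,0],
    [0,0,0],
  ],
)

```text
clock: 6.7
position: [0.5589, -0.1944, 0.1337]
ee_rot: [0.682, 0.731, 0.001, 0.001]
ft_force: [-0.1, -0.1, -4.2]
grip_width: 0.173
```

Run:
```python
from h import *
o=manip.get_obs();T=T_tool(o); im=cams.camera("wrist"); np.save("pics/T6.npy",T); print(T.round(4)); print(o["joint_velocities"].round(3))
cv2.imwrite("pics/w6.png",im[:,:,::-1])
```

```text
[[-6.860e-02  9.976e-01  1.600e-03  5.589e-01]
 [ 9.976e-01  6.860e-02 -1.000e-04 -1.944e-01]
 [-2.000e-04  1.600e-03 -1.000e+00  1.337e-01]
 [ 0.000e+00  0.000e+00  0.000e+00  1.000e+00]]
[ 0.001 -0.004  0.004 -0.009 -0.002 -0.004  0.002]
```

View pics/w6.png

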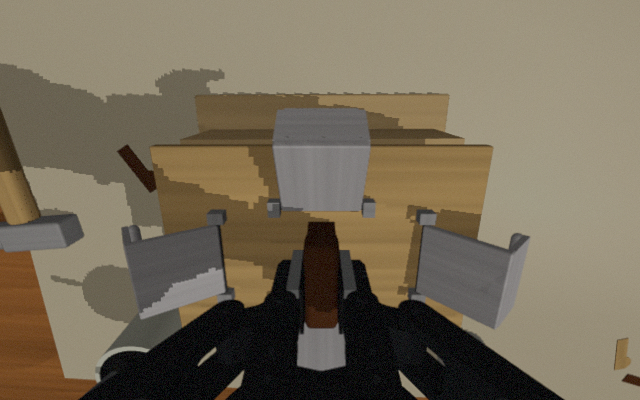

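Run:
```python
import cv2,numpy as np
t=cv2.imread("pics/w6.png")
f=lambda r,c:cv2.convertScaleAbs(cv2.resize(t[r:r+30,c:c+48],None,fx=8,fy=8,interpolation=cv2.INTER_CUBIC),alpha=1.4)
cv2.imwrite("pics/w6d.png",np.hstack([f(125,147),f(125,447)]))
```

```text
(no output)
```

View pics/w6d.png

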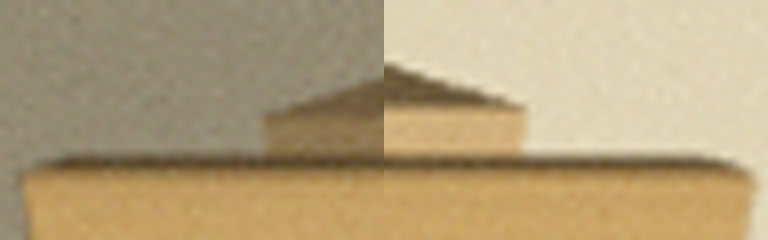

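Request:
move_arm(
  claw=[0,0,0,0,0,0],
  dp=[
    [0.003,0.003,0.03],
    [0,0,0.03],
    [0,0,0.02],
    [0,0,0.02],
    [0,0,0],
    [0,0,0],
  ],
  turn=[
    [0,0,-0.004],
    [0,0,0],
    [0,0,0],
    [0,0,0],
    [0,0,0],
    [0,0,0],
  ],
)

```text
clock: 7.25
position: [0.5586, -0.194, 0.1121]
ee_rot: [0.682, 0.732, -0.0, -0.0]
ft_force: [-0.6, 0.8, -3.9]
grip_width: 0.176
```

Request:
move_arm(
  claw=[0,0,0,0],
  dp=[
    [0.002,0.002,0.01],
    [0,0,0.01],
    [0,0,0],
    [0,0,0],
  ],
  turn=[
    [0,0,0],
    [0,0,0],
    [0,0,0],
    [0,0,0],
  ],
)

```text
clock: 7.58
position: [0.5591, -0.1935, 0.1084]
ee_rot: [0.681, 0.732, -0.0, -0.0]
ft_force: [0.6, -1.2, -4.3]
grip_width: 0.174
```

Request:
move_arm(
  claw=[0,0,0,0],
  dp=[
    [0,0,0.008],
    [0,0,0.008],
    [0,0,0],
    [0,0,0],
  ],
  turn=[
    [0,0,0],
    [0,0,0],
    [0,0,0],
    [0,0,0],
  ],
)

```text
clock: 7.92
position: [0.5595, -0.1935, 0.1054]
ee_rot: [0.681, 0.732, 0.0, 0.0]
ft_force: [1.2, 0.0, -3.6]
grip_width: 0.17
```

Request:
move_arm(
  claw=[0,0,0,0],
  dp=[
    [0,0,0.012],
    [0,0,0.012],
    [0,0,0],
    [0,0,0],
  ],
  turn=[
    [0,0,0],
    [0,0,0],
    [0,0,0],
    [0,0,0],
  ],
)

```text
clock: 8.25
position: [0.5596, -0.1936, 0.1011]
ee_rot: [0.681, 0.732, 0.0, 0.0]
ft_force: [-0.7, 1.3, 5.4]
grip_width: 0.178
```

Request:
move_arm(
  claw=[0.4,0.4,0.4,0.4],
  dp=[
    [0,0,0],
    [0,0,0],
    [0,0,0],
    [0,0,-0.02],
  ],
  turn=[
    [0,0,0],
    [0,0,0],
    [0,0,0],
    [0,0,0],
  ],
)

```text
clock: 8.58
position: [0.5586, -0.1934, 0.1038]
ee_rot: [0.682, 0.732, -0.0, -0.001]
ft_force: [-0.1, 0.8, -0.3]
grip_width: 0.398
```

Request:
move_arm(
  claw=[0.4,0.4,0.4,0.4,0,0,0,0],
  dp=[
    [0,0,-0.1],
    [0,0,-0.1],
    [0,-0.05,-0.1],
    [0,-0.1,-0.1],
    [0,-0.05,-0.1],
    [0,0,0],
    [0,0,0],
    [0,0,0],
  ],
  turn=[
    [0,0,0],
    [0,0,0],
    [0,0,0],
    [0,0,0],
    [0,0,0],
    [0,0,0],
    [0,0,0],
    [0,0,0],
  ],
)

```text
clock: 9.25
position: [0.5194, -0.196, 0.2041]
ee_rot: [0.681, 0.732, 0.0, -0.0]
ft_force: [-0.5, -0.1, -0.9]
grip_width: 0.0
```

Run:
```python
from h import *
o=manip.get_obs();T=T_tool(o); im=cams.camera("wrist"); np.save("pics/T7.npy",T); print(T.round(4)); print(o["joint_velocities"].round(3),o["ft_force"])
cv2.imwrite("pics/w7.png",im[:,:,::-1])
s=cams.camera("scene")[:,:,::-1];cv2.imwrite("pics/s7.png",cv2.resize(s[140:260,190:340],None,fx=5,fy=5,interpolation=cv2.INTER_CUBIC))
```

```text
[[-7.150e-02  9.974e-01 -1.000e-04  5.194e-01]
 [ 9.974e-01  7.150e-02  4.000e-04 -1.960e-01]
 [ 4.000e-04 -0.000e+00 -1.000e+00  2.041e-01]
 [ 0.000e+00  0.000e+00  0.000e+00  1.000e+00]]
[-0.001  0.02  -0.006  0.008 -0.001  0.001 -0.001] [-0.47203807 -0.10878909 -0.91673238]
```

View pics/w7.png

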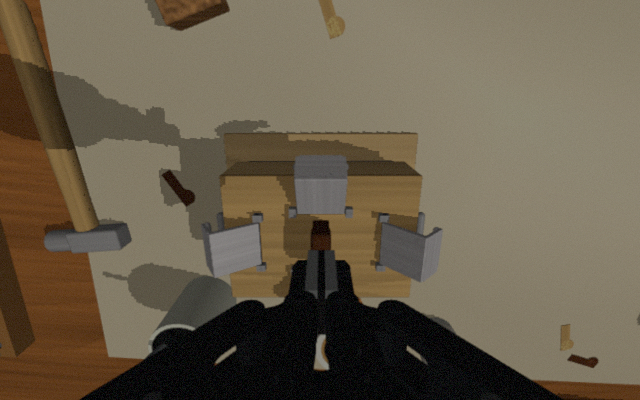

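View pics/s7.png

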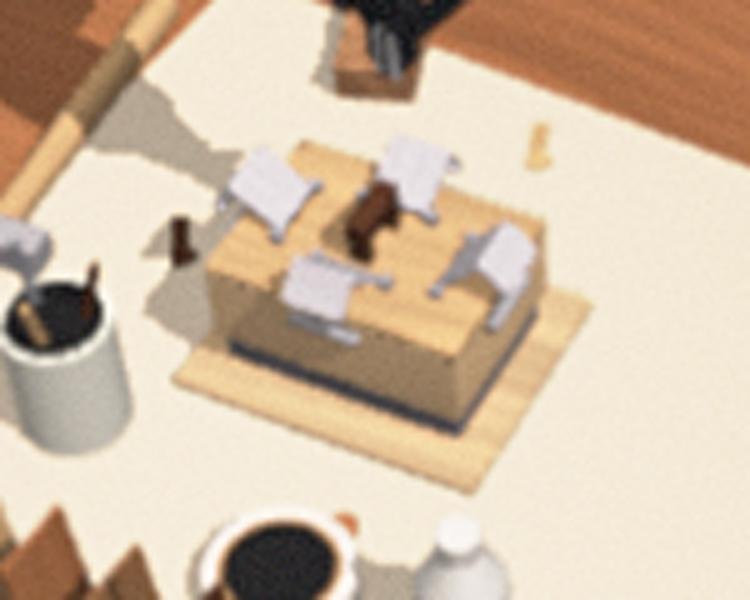

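```bash
cat > path.py <<'E'
import numpy as np
# lid frame mm: TCP centre positions relative to lid origin(r outward,z up)
def E(h,s,t): return np.array([h+s*np.cos(t)-4*np.sin(t),17+s*np.sin(t)+4*np.cos(t)])
for n,h,half,s,ts in (("a",30,11,36,[.95,.8,.65,.5,.35,.25]),("b",55,7,30,[1.0,.85,.7,.55,.4,.25]),("c",30,11,36,[.75,.6,.5,.4,.3,.2]),("d",55,7,30,[.8,.65,.5,.4,.3,.2])):
    p=[E(h,s,t)-[half,0] for t in ts]; print(n,np.round(p,1).tolist())
E
python3 path.py
```

```text
a [[36.7, 48.6], [41.2, 45.6], [45.2, 42.0], [48.7, 37.8], [51.4, 33.1], [52.9, 29.8]]
b [[60.8, 44.4], [64.8, 42.2], [68.4, 39.4], [71.5, 36.1], [74.1, 32.4], [76.1, 28.3]]
c [[42.6, 44.5], [46.5, 40.6], [48.7, 37.8], [50.6, 34.7], [52.2, 31.5], [53.5, 28.1]]
d [[66.0, 41.3], [69.5, 38.3], [72.4, 34.9], [74.1, 32.4], [75.5, 29.7], [76.6, 26.9]]
```

Request:
move_arm(
  claw=[0,0,0,0,0,0],
  dp=[
    [-0.001,0.127,0.1],
    [0,0.127,0.1],
    [0,0.127,0.1],
    [0,0,0.07],
    [0,0,0],
    [0,0,0],
  ],
  turn=[
    [0,0,0],
    [0,0,0],
    [0,0,0],
    [0,0,0],
    [0,0,0],
    [0,0,0],
  ],
)

```text
clock: 9.85
position: [0.5943, -0.1913, 0.1291]
ee_rot: [0.682, 0.732, -0.001, -0.001]
ft_force: [-0.0, -0.5, 0.2]
grip_width: 0.003
```

```bash
cat > lf.py <<'E'
from h import *
import sys
L=np.array([.559,-.1935,.081]); Y=np.radians(4.1)
def lf():
    o=manip.get_obs(); print("lid-frame TCP mm",(rz(-Y)@(np.array(o["position"])-L)*1e3).round(1),"F",o["ft_force"].round(1),"t",o["clock"])
lf()
if len(sys.argv)>1:
    im=cams.camera("wrist"); cv2.imwrite(f"pics/{sys.argv[1]}.png",im[:,:,::-1])
E
python3 lf.py w8
```

```text
lid-frame TCP mm [35.4 -0.3 48.1] F [-0.  -0.5  0.2] t 9.85
```

View pics/w8.png

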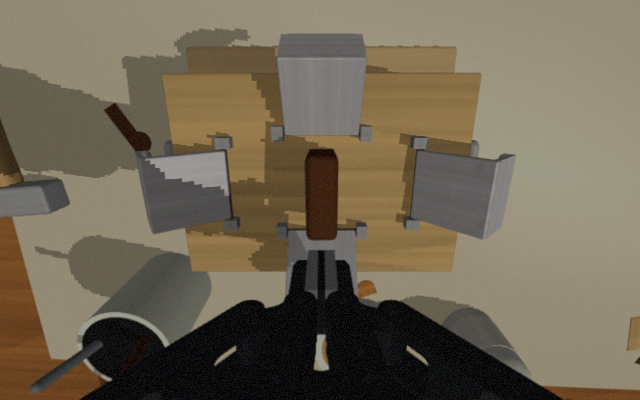

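Request:
move_arm(
  claw=[0,0,0,0,0],
  dp=[
    [0,0.026,0.013],
    [0,0.02,0.018],
    [0,0.018,0.021],
    [0,0.014,0.024],
    [0,0,0],
  ],
  turn=[
    [0,0,0],
    [0,0,0],
    [0,0,0],
    [0,0,0],
    [0,0,0],
  ],
)

```text
clock: 10.32
position: [0.6111, -0.1896, 0.1143]
ee_rot: [0.681, 0.732, -0.0, -0.0]
ft_force: [-0.0, 0.9, -1.1]
grip_width: -0.002
```

```bash
python3 lf.py w9
```

```text
lid-frame TCP mm [52.2  0.2 33.3] F [-0.   0.9 -1.1] t 10.3167
```

View pics/w9.png

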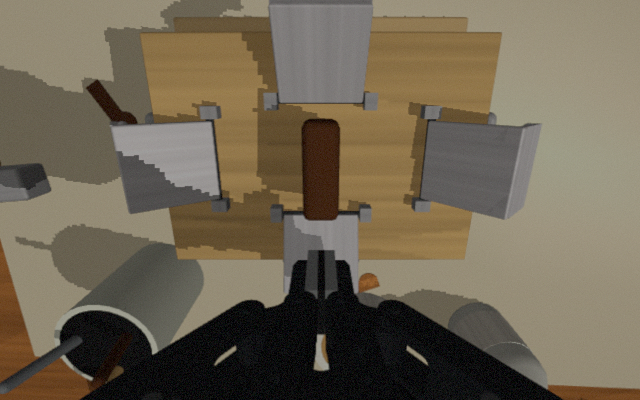

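Request:
move_arm(
  claw=[0,0,0,0],
  dp=[
    [0,0.02,0.016],
    [0,0.02,0.02],
    [0,0,0.02],
    [0,0,0],
  ],
  turn=[
    [0,0,0],
    [0,0,0],
    [0,0,0],
    [0,0,0],
  ],
)

```text
clock: 10.7
position: [0.6194, -0.1896, 0.1036]
ee_rot: [0.681, 0.732, 0.0, 0.0]
ft_force: [1.2, -1.2, 1.9]
grip_width: 0.002
```

```bash
python3 lf.py w10
```

```text
lid-frame TCP mm [60.5 -0.4 22.6] F [ 1.2 -1.2  1.9] t 10.7
```

View pics/w10.png

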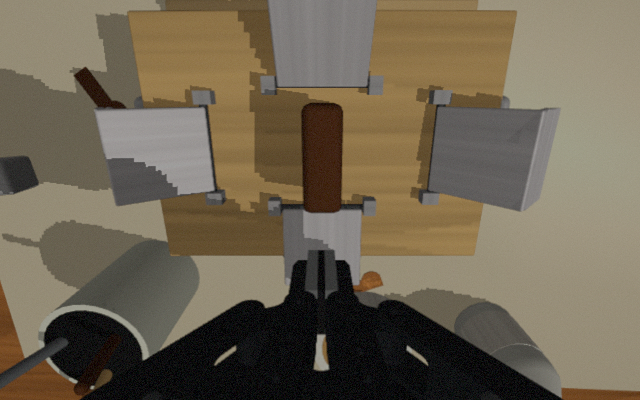

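Request:
move_arm(
  claw=[0,0,0,0],
  dp=[
    [0,0,0.012],
    [0,0,0.012],
    [0,0,0.006],
    [0,0,0],
  ],
  turn=[
    [0,0,0],
    [0,0,0],
    [0,0,0],
    [0,0,0],
  ],
)

```text
clock: 11.08
position: [0.6193, -0.1895, 0.0983]
ee_rot: [0.681, 0.732, 0.0, 0.001]
ft_force: [1.9, -1.2, 3.7]
grip_width: -0.002
```

Request:
move_arm(
  claw=[0,0,0],
  dp=[
    [0,0,0.012],
    [0,0,0.012],
    [0,0,0],
  ],
  turn=[
    [0,0,0],
    [0,0,0],
    [0,0,0],
  ],
)

```text
clock: 11.33
position: [0.6194, -0.1894, 0.0938]
ee_rot: [0.681, 0.732, 0.0, 0.001]
ft_force: [0.5, -0.8, 6.6]
grip_width: 0.003
```

Request:
move_arm(
  claw=[0,0,0],
  dp=[
    [0,0,0.01],
    [0,0,0.01],
    [0,0,0],
  ],
  turn=[
    [0,0,0],
    [0,0,0],
    [0,0,0],
  ],
)

```text
clock: 11.58
position: [0.6194, -0.1895, 0.0901]
ee_rot: [0.681, 0.732, 0.001, 0.001]
ft_force: [-0.6, 0.9, 9.7]
grip_width: 0.003
```

```bash
python3 lf.py w11
```

```text
lid-frame TCP mm [60.5 -0.3  9.1] F [-0.6  0.9  9.7] t 11.5833
```

View pics/w11.png

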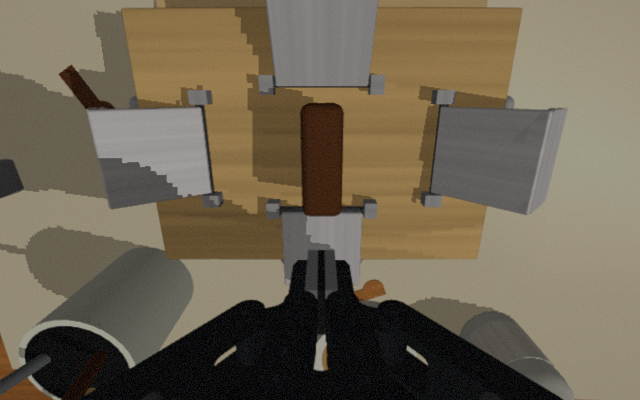

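Request:
move_arm(
  claw=[0,0,0],
  dp=[
    [0,0,0.01],
    [0,0,0.01],
    [0,0,0],
  ],
  turn=[
    [0,0,0],
    [0,0,0],
    [0,0,0],
  ],
)

```text
clock: 11.88
position: [0.6194, -0.1895, 0.0864]
ee_rot: [0.681, 0.732, 0.001, 0.001]
ft_force: [-1.6, 0.5, 12.0]
grip_width: 0.003
```

Request:
move_arm(
  claw=[0,0,0],
  dp=[
    [0,0,0.008],
    [0,0,0.004],
    [0,0,0],
  ],
  turn=[
    [0,0,0],
    [0,0,0],
    [0,0,0],
  ],
)

```text
clock: 12.13
position: [0.6195, -0.1895, 0.0843]
ee_rot: [0.681, 0.732, 0.001, 0.001]
ft_force: [-2.1, 0.7, 13.9]
grip_width: -0.002
```

Request:
move_arm(
  claw=[0,0],
  dp=[
    [0,0,0.008],
    [0,0,0],
  ],
  turn=[
    [0,0,0],
    [0,0,0],
  ],
)

```text
clock: 12.3
position: [0.6194, -0.1895, 0.0828]
ee_rot: [0.682, 0.732, 0.001, 0.001]
ft_force: [-3.2, 1.7, 15.3]
grip_width: -0.002
```

```bash
python3 lf.py w12
```

```text
lid-frame TCP mm [60.6 -0.4  1.8] F [-3.2  1.7 15.3] t 12.3
```

View pics/w12.png

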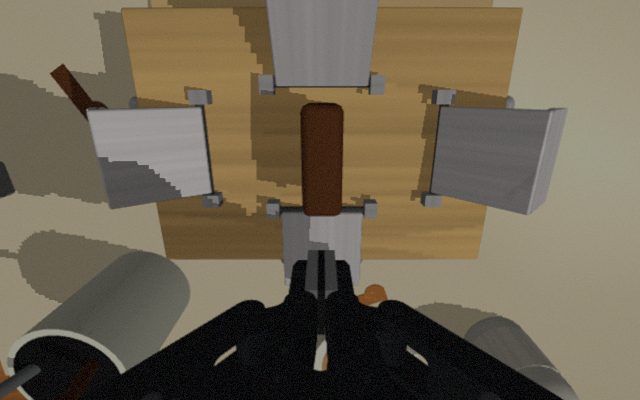

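Request:
move_arm(
  claw=[0,0,0,0,0,0,0,0],
  dp=[
    [0,0,-0.05],
    [0,0,-0.05],
    [0,0,-0.1],
    [0,-0.05,-0.1],
    [0,-0.12,-0.1],
    [0,-0.12,-0.1],
    [0,-0.05,0],
    [0,0,0],
  ],
  turn=[
    [0,0,0],
    [0,0,0],
    [0,0,0],
    [0,0,0],
    [0,0,0],
    [0,0,0],
    [0,0,0],
    [0,0,0],
  ],
)

```text
clock: 13.02
position: [0.5495, -0.1953, 0.1828]
ee_rot: [0.682, 0.731, 0.001, 0.0]
ft_force: [-0.5, -0.2, -0.3]
grip_width: -0.003
```

```bash
python3 lf.py w13; python3 -c "
from h import *
t=cv2.imread('pics/w13.png');s=cams.camera('scene')[:,:,::-1]
cv2.imwrite('pics/s13.png',cv2.resize(s[140:260,190:340],None,fx=5,fy=5,interpolation=cv2.INTER_CUBIC))"
```

```text
lid-frame TCP mm [ -9.6  -1.1 101.8] F [-0.5 -0.2 -0.3] t 13.0167
```

View pics/w13.png

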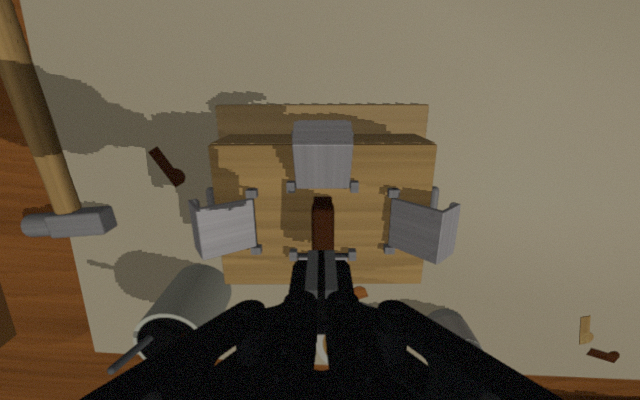

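View pics/s13.png

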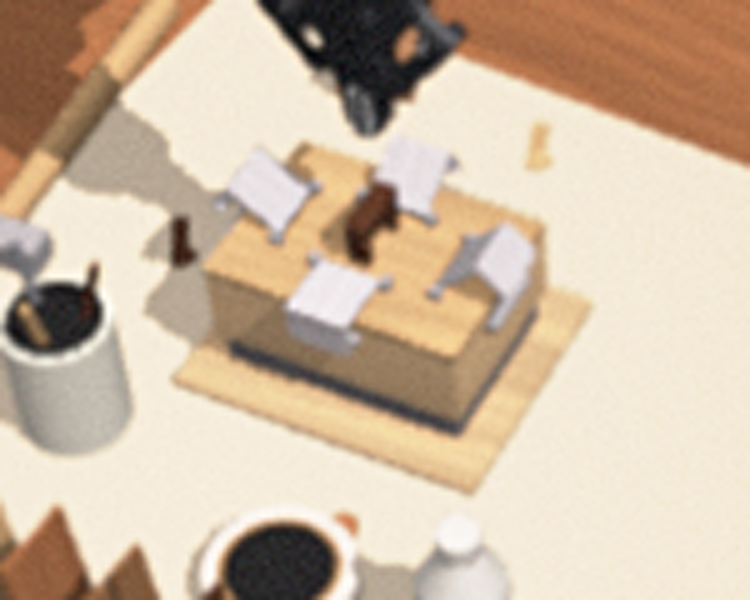

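Request:
move_arm(
  claw=[0,0,0,0,0],
  dp=[
    [0.103,0.016,0.08],
    [0.103,0.016,0.08],
    [0.104,0.016,0.08],
    [0,0,0.05],
    [0,0,0],
  ],
  turn=[
    [0,0,0],
    [0,0,0],
    [0,0,0],
    [0,0,0],
    [0,0,0],
  ],
)

```text
clock: 13.53
position: [0.5554, -0.1295, 0.1201]
ee_rot: [0.68, 0.733, -0.002, -0.002]
ft_force: [-0.2, -0.8, -0.6]
grip_width: -0.002
```

```bash
python3 lf.py
```

```text
lid-frame TCP mm [ 1.  64.1 39.1] F [-0.2 -0.8 -0.6] t 13.5333
```

Request:
move_arm(
  claw=[0,0,0,0,0,0],
  dp=[
    [0.02,0,0.011],
    [0.018,0,0.014],
    [0.016,0,0.016],
    [0.013,0,0.018],
    [0.01,0,0.02],
    [0,0,0],
  ],
  turn=[
    [0,0,0],
    [0,0,0],
    [0,0,0],
    [0,0,0],
    [0,0,0],
    [0,0,0],
  ],
)

```text
clock: 14.03
position: [0.5554, -0.1166, 0.1074]
ee_rot: [0.682, 0.732, 0.0, 0.001]
ft_force: [0.7, -1.1, 2.2]
grip_width: -0.002
```

```bash
python3 lf.py w14
```

```text
lid-frame TCP mm [ 1.9 76.9 26.4] F [ 0.7 -1.1  2.2] t 14.0333
```

View pics/w14.png

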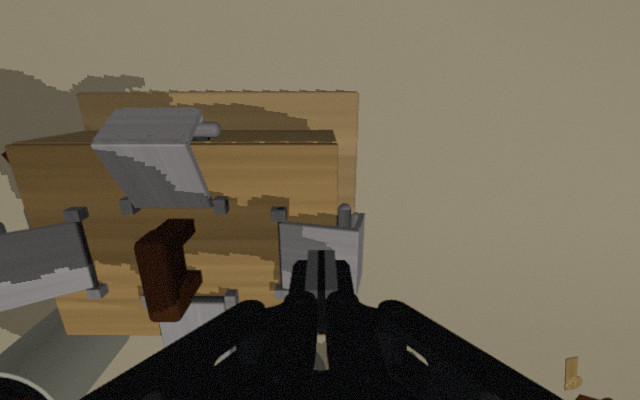

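Request:
move_arm(
  claw=[0,0,0,0,0],
  dp=[
    [0.018,-0.005,-0.015],
    [0.018,0,0],
    [0,0,0.02],
    [0,0,0.02],
    [0,0,0],
  ],
  turn=[
    [0,0,0],
    [0,0,0],
    [0,0,0],
    [0,0,0],
    [0,0,0],
  ],
)

```text
clock: 14.5
position: [0.5536, -0.1079, 0.1023]
ee_rot: [0.681, 0.732, 0.001, -0.001]
ft_force: [-0.2, 3.2, 3.6]
grip_width: -0.005
```

Request:
move_arm(
  claw=[0,0,0],
  dp=[
    [0,0,0.012],
    [0,0,0.012],
    [0,0,0],
  ],
  turn=[
    [0,0,0],
    [0,0,0],
    [0,0,0],
  ],
)

```text
clock: 14.75
position: [0.5538, -0.1085, 0.0976]
ee_rot: [0.681, 0.732, 0.0, -0.0]
ft_force: [-0.0, 3.6, 4.4]
grip_width: -0.0
```

```bash
python3 lf.py w15
```

```text
lid-frame TCP mm [ 0.9 85.1 16.6] F [-0.   3.6  4.4] t 14.75
```

View pics/w15.png

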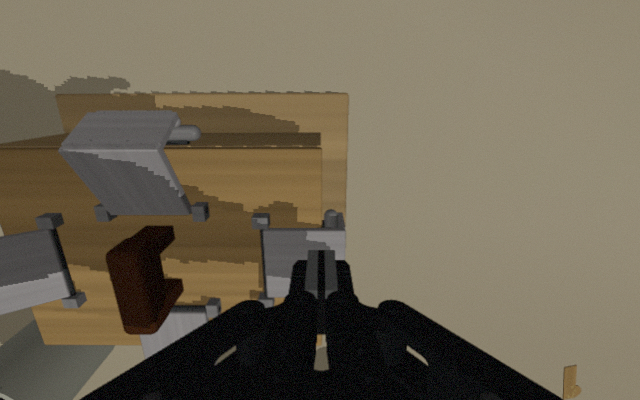

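Request:
move_arm(
  claw=[0,0,0,0],
  dp=[
    [0,0,0.012],
    [0,0,0.012],
    [0,0,0.012],
    [0,0,0],
  ],
  turn=[
    [0,0,0],
    [0,0,0],
    [0,0,0],
    [0,0,0],
  ],
)

```text
clock: 15.13
position: [0.5539, -0.1085, 0.0909]
ee_rot: [0.681, 0.732, 0.001, -0.0]
ft_force: [-2.1, 3.5, 10.1]
grip_width: -0.001
```

Request:
move_arm(
  claw=[0,0,0],
  dp=[
    [0,0,0.01],
    [0,0,0.01],
    [0,0,0],
  ],
  turn=[
    [0,0,0],
    [0,0,0],
    [0,0,0],
  ],
)

```text
clock: 15.38
position: [0.5539, -0.1085, 0.0872]
ee_rot: [0.681, 0.732, 0.001, -0.0]
ft_force: [-3.1, 4.3, 12.1]
grip_width: -0.001
```

```bash
python3 lf.py w16
```

```text
lid-frame TCP mm [ 1.  85.1  6.2] F [-3.1  4.3 12.1] t 15.3833
```

View pics/w16.png

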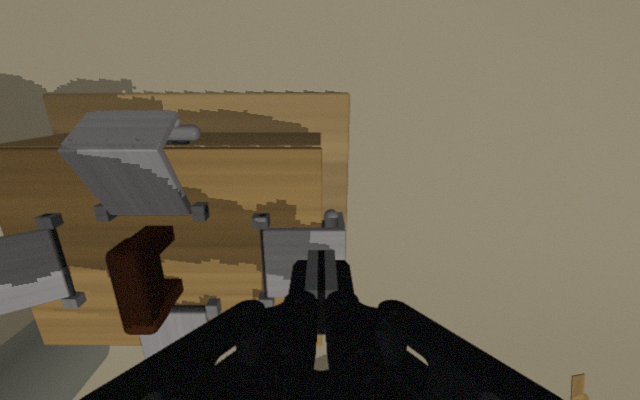

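Request:
move_arm(
  claw=[0,0,0,0,0,0,0,0],
  dp=[
    [0,0,-0.05],
    [0,0,-0.08],
    [-0.02,-0.02,-0.12],
    [-0.1,-0.05,-0.12],
    [-0.12,-0.08,-0.08],
    [-0.12,-0.08,0],
    [-0.06,-0.02,0],
    [0,0,0],
  ],
  turn=[
    [0,0,0],
    [0,0,0],
    [0,0,0],
    [0,0,0],
    [0,0,0],
    [0,0,0],
    [0,0,0],
    [0,0,0],
  ],
)

```text
clock: 16.1
position: [0.5079, -0.2007, 0.1773]
ee_rot: [0.684, 0.73, -0.0, 0.001]
ft_force: [0.0, -0.5, -0.3]
grip_width: -0.003
```

```bash
python3 lf.py w17; python3 -c "
from h import *
t=cv2.imread('pics/w17.png');cv2.imwrite('pics/w17c.png',cv2.resize(t[100:300,180:460],None,fx=2.8,fy=2.8,interpolation=cv2.INTER_CUBIC))
s=cams.camera('scene')[:,:,::-1]
cv2.imwrite('pics/s17.png',cv2.resize(s[155:235,225:305],None,fx=7,fy=7,interpolation=cv2.INTER_CUBIC))"
```

```text
lid-frame TCP mm [-51.5  -3.6  96.3] F [ 0.  -0.5 -0.3] t 16.1
```

View pics/w17c.png

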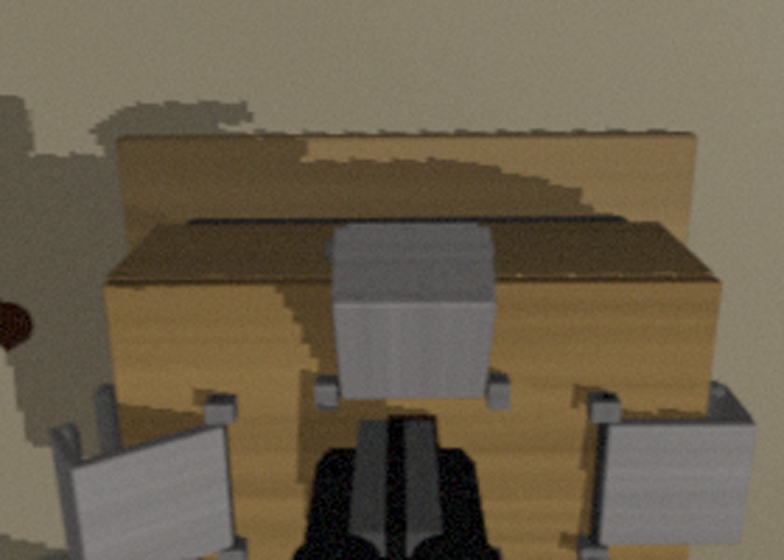

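View pics/s17.png

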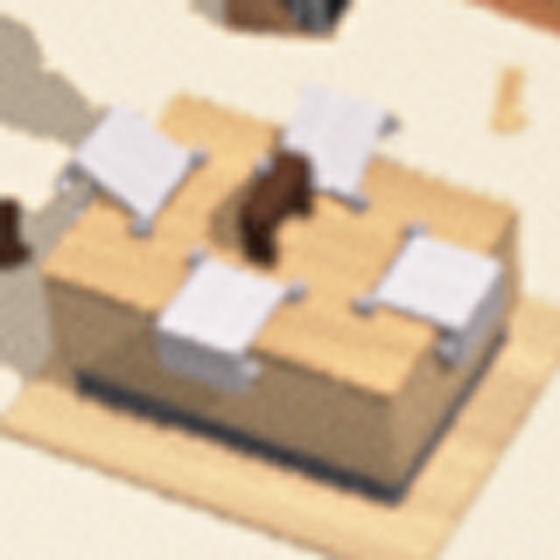

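Request:
move_arm(
  claw=[0,0,0,0,0],
  dp=[
    [0.009,0.025,0.08],
    [0.009,0.02,0.08],
    [0,0,0.07],
    [0,0,0.04],
    [0,0,0],
  ],
  turn=[
    [0,0,0],
    [0,0,0],
    [0,0,0],
    [0,0,0],
    [0,0,0],
  ],
)

```text
clock: 16.62
position: [0.5177, -0.191, 0.1206]
ee_rot: [0.681, 0.732, -0.001, -0.001]
ft_force: [-1.1, -0.8, 0.3]
grip_width: -0.002
```

```bash
python3 lf.py w18
```

```text
lid-frame TCP mm [-41.    5.4  39.6] F [-1.1 -0.8  0.3] t 16.6167
```

View pics/w18.png

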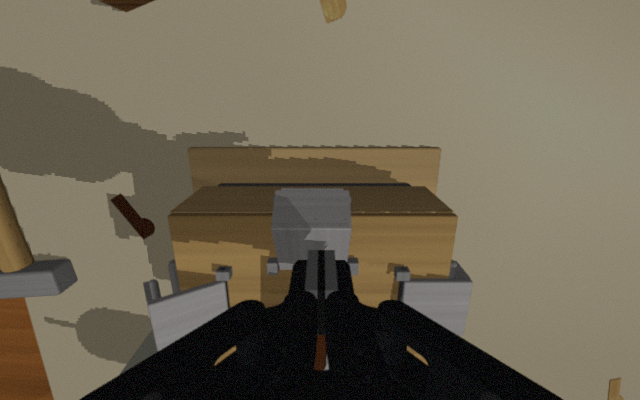

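Request:
move_arm(
  claw=[0,0,0,0,0,0,0],
  dp=[
    [-0.025,0,0],
    [0,-0.02,0.018],
    [0,-0.015,0.014],
    [0,-0.012,0.015],
    [0,-0.01,0.016],
    [0,-0.006,0.017],
    [0,0,0],
  ],
  turn=[
    [0,0,0],
    [0,0,0],
    [0,0,0],
    [0,0,0],
    [0,0,0],
    [0,0,0],
    [0,0,0],
  ],
)

```text
clock: 17.25
position: [0.5074, -0.1984, 0.107]
ee_rot: [0.681, 0.732, 0.001, 0.001]
ft_force: [3.9, 0.1, 4.5]
grip_width: 0.001
```

```bash
python3 lf.py w19
```

```text
lid-frame TCP mm [-51.8  -1.2  26. ] F [3.9 0.1 4.5] t 17.25
```

View pics/w19.png

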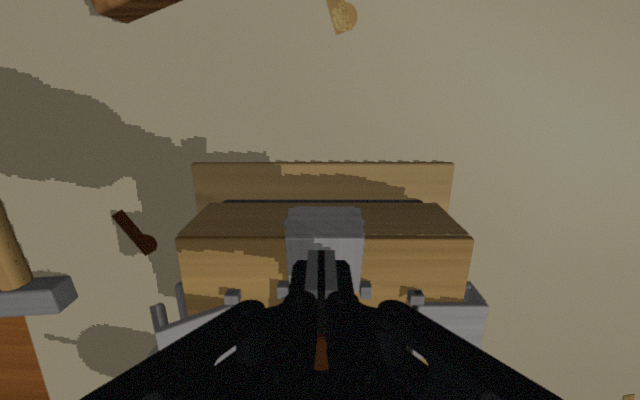

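Request:
move_arm(
  claw=[0,0,0,0,0,0],
  dp=[
    [0.004,-0.01,-0.025],
    [0,-0.03,0],
    [0,0,0.02],
    [0,0,0.02],
    [0,0,0.01],
    [0,0,0],
  ],
  turn=[
    [0,0,0],
    [0,0,0],
    [0,0,0],
    [0,0,0],
    [0,0,0],
    [0,0,0],
  ],
)

```text
clock: 17.8
position: [0.4964, -0.1981, 0.101]
ee_rot: [0.682, 0.732, -0.001, -0.001]
ft_force: [-4.0, 0.6, 6.7]
grip_width: 0.003
```

Request:
move_arm(
  claw=[0,0,0],
  dp=[
    [0,0,0.012],
    [0,0,0.012],
    [0,0,0],
  ],
  turn=[
    [0,0,0],
    [0,0,0],
    [0,0,0],
  ],
)

```text
clock: 18.05
position: [0.4967, -0.1983, 0.0962]
ee_rot: [0.682, 0.732, -0.001, -0.001]
ft_force: [-4.5, -0.7, 5.4]
grip_width: -0.002
```

```bash
python3 lf.py w20
```

```text
lid-frame TCP mm [-62.5  -0.3  15.2] F [-4.5 -0.7  5.4] t 18.05
```

View pics/w20.png

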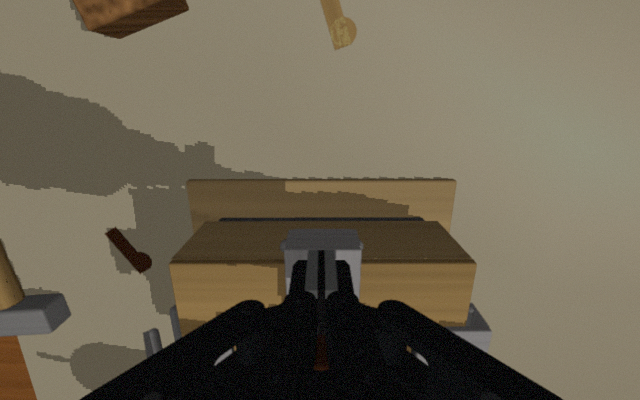

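Request:
move_arm(
  claw=[0,0,0,0],
  dp=[
    [0,0,0.012],
    [0,0,0.012],
    [0,0,0.012],
    [0,0,0],
  ],
  turn=[
    [0,0,0],
    [0,0,0],
    [0,0,0],
    [0,0,0],
  ],
)

```text
clock: 18.43
position: [0.4967, -0.1983, 0.0893]
ee_rot: [0.682, 0.732, -0.0, -0.001]
ft_force: [-5.3, 0.3, 9.7]
grip_width: 0.001
```

```bash
python3 lf.py
```

```text
lid-frame TCP mm [-62.5  -0.3   8.3] F [-5.3  0.3  9.7] t 18.4333
```

Request:
move_arm(
  claw=[0,0,0,0,0,0,0,0],
  dp=[
    [0,0,-0.06],
    [0,0,-0.1],
    [-0.02,0.02,-0.15],
    [-0.1,0.1,-0.05],
    [-0.1,0.1,0],
    [-0.08,0.08,0],
    [-0.026,0.012,0],
    [0,0,0],
  ],
  turn=[
    [0,0,0],
    [0,0,0],
    [0,0,0],
    [0,0,0],
    [0,0,0],
    [0,0,0],
    [0,0,0],
    [0,0,0],
  ],
)

```text
clock: 19.1
position: [0.5647, -0.2601, 0.1613]
ee_rot: [0.682, 0.731, -0.001, -0.0]
ft_force: [-0.6, -0.0, -0.9]
grip_width: 0.002
```

```bash
python3 lf.py w21
```

```text
lid-frame TCP mm [  0.9 -66.8  80.3] F [-0.6 -0.  -0.9] t 19.1
```

View pics/w21.png

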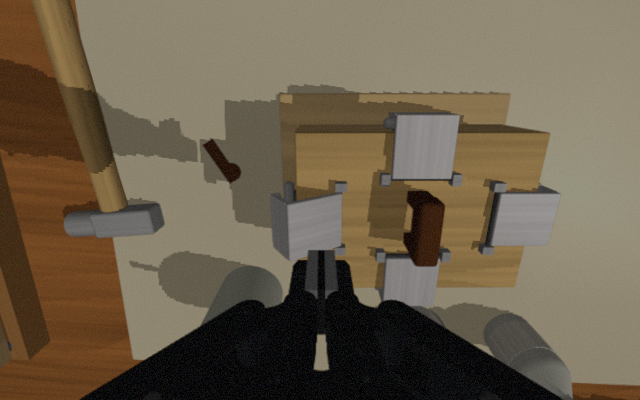

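Run:
```python
from h import *
p=px2w("top",[[396,122]],.09)+[.0035,.003,0]; print(p, rz(-np.radians(4.1))@(p[0]-[.559,-.1935,.081])*1e3)
```

```text
[[ 0.67773661 -0.32423576  0.09      ]] [ 109.08546284 -138.8905459     9.        ]
```

Request:
move_arm(
  claw=[0,0,0,0,0],
  dp=[
    [0.005,-0.003,0.08],
    [0,0,0.08],
    [0,0,0.04],
    [0,0,0],
    [0,0,0],
  ],
  turn=[
    [0,0,0],
    [0,0,0],
    [0,0,0],
    [0,0,0],
    [0,0,0],
  ],
)

```text
clock: 19.57
position: [0.5639, -0.2572, 0.1218]
ee_rot: [0.681, 0.732, 0.0, -0.0]
ft_force: [0.1, -0.6, 0.3]
grip_width: 0.001
```

Request:
move_arm(
  claw=[0,0,0,0,0,0],
  dp=[
    [-0.018,0,0.015],
    [-0.015,0,0.017],
    [-0.01,0,0.014],
    [-0.008,0,0.014],
    [-0.006,0,0.014],
    [0,0,0],
  ],
  turn=[
    [0,0,0],
    [0,0,0],
    [0,0,0],
    [0,0,0],
    [0,0,0],
    [0,0,0],
  ],
)

```text
clock: 20.07
position: [0.5655, -0.2684, 0.1065]
ee_rot: [0.681, 0.732, 0.001, -0.0]
ft_force: [0.1, 3.4, 4.4]
grip_width: 0.001
```

```bash
python3 lf.py w22
```

```text
lid-frame TCP mm [  1.1 -75.2  25.5] F [0.1 3.4 4.4] t 20.0667
```

View pics/w22.png

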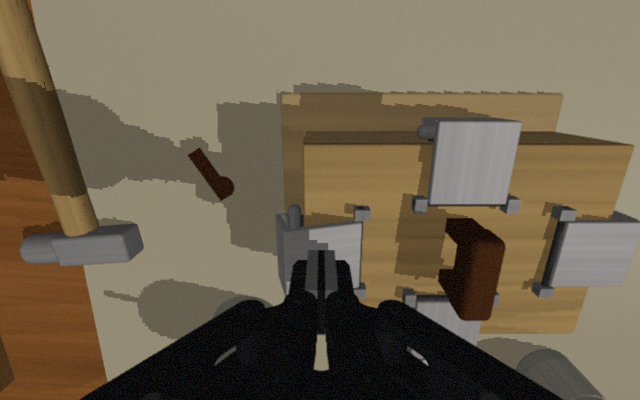

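Request:
move_arm(
  claw=[0,0,0,0,0,0],
  dp=[
    [-0.015,0,-0.025],
    [-0.03,0,0],
    [0,0,0.02],
    [0,0,0.02],
    [0,0,0.01],
    [0,0,0],
  ],
  turn=[
    [0,0,0],
    [0,0,0],
    [0,0,0],
    [0,0,0],
    [0,0,0],
    [0,0,0],
  ],
)

```text
clock: 20.62
position: [0.5663, -0.2798, 0.1026]
ee_rot: [0.682, 0.731, 0.0, 0.001]
ft_force: [0.3, 0.7, 7.9]
grip_width: 0.001
```

Request:
move_arm(
  claw=[0,0,0],
  dp=[
    [0,0,0.012],
    [0,0,0.012],
    [0,0,0],
  ],
  turn=[
    [0,0,0],
    [0,0,0],
    [0,0,0],
  ],
)

```text
clock: 20.87
position: [0.5664, -0.2808, 0.0981]
ee_rot: [0.682, 0.731, -0.0, 0.002]
ft_force: [0.9, -3.1, 6.6]
grip_width: -0.002
```

```bash
python3 lf.py w23
```

```text
lid-frame TCP mm [  1.1 -87.6  17.1] F [ 0.9 -3.1  6.6] t 20.8667
```

View pics/w23.png

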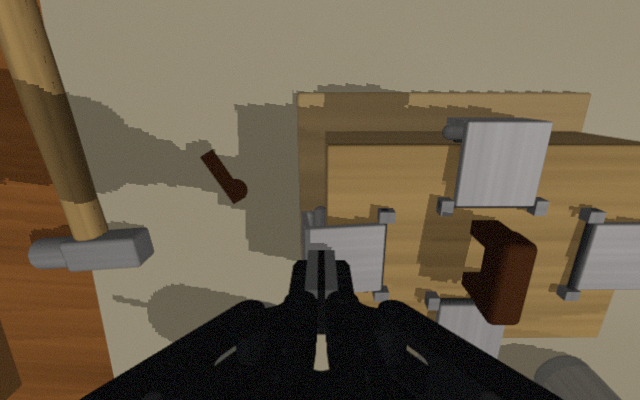

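Request:
move_arm(
  claw=[0,0,0],
  dp=[
    [0,0,0.012],
    [0,0,0.012],
    [0,0,0],
  ],
  turn=[
    [0,0,0],
    [0,0,0],
    [0,0,0],
  ],
)

```text
clock: 21.17
position: [0.5663, -0.2809, 0.0933]
ee_rot: [0.682, 0.731, -0.0, 0.002]
ft_force: [0.6, -3.8, 7.5]
grip_width: -0.0
```

Request:
move_arm(
  claw=[0,0,0],
  dp=[
    [0,0,0.012],
    [0,0,0.006],
    [0,0,0],
  ],
  turn=[
    [0,0,0],
    [0,0,0],
    [0,0,0],
  ],
)

```text
clock: 21.42
position: [0.5663, -0.2809, 0.09]
ee_rot: [0.682, 0.731, -0.0, 0.002]
ft_force: [-0.9, -3.0, 9.9]
grip_width: 0.004
```

```bash
python3 lf.py
```

```text
lid-frame TCP mm [  1.1 -87.7   9. ] F [-0.9 -3.   9.9] t 21.4167
```

Request:
move_arm(
  claw=[0,0,0,0,0,0,0,0],
  dp=[
    [0,0,-0.06],
    [0,0,-0.1],
    [0.02,0,-0.15],
    [0.1,-0.05,-0.15],
    [0.12,-0.08,-0.12],
    [0.12,-0.08,-0.08],
    [0.07,-0.04,0],
    [0,0,0],
  ],
  turn=[
    [0,0,0],
    [0,0,0],
    [0,0,0],
    [0,0,0],
    [0,0,0],
    [0,0,0],
    [0,0,0],
    [0,0,0],
  ],
)

```text
clock: 22.08
position: [0.5091, -0.1937, 0.2221]
ee_rot: [0.681, 0.733, 0.001, 0.0]
ft_force: [-0.3, -0.5, 0.1]
grip_width: -0.003
```

Request:
move_arm(
  claw=[0,0,0,0],
  dp=[
    [0,-0.1,-0.1],
    [0,-0.1,-0.1],
    [0,0,0],
    [0,0,0],
  ],
  turn=[
    [0,0,0],
    [0,0,0],
    [0,0,0],
    [0,0,0],
  ],
)

```text
clock: 22.42
position: [0.4698, -0.1998, 0.2617]
ee_rot: [0.682, 0.731, 0.001, 0.001]
ft_force: [0.2, -0.3, -0.7]
grip_width: 0.001
```

```bash
python3 lf.py w24; python3 -c "
from h import *
np.save('pics/T24.npy',T_tool())
t=cv2.imread('pics/w24.png');cv2.imwrite('pics/w24c.png',cv2.resize(t[120:300,190:450],None,fx=3,fy=3,interpolation=cv2.INTER_CUBIC))
s=cams.camera('scene')[:,:,::-1];cv2.imwrite('pics/s24f.png',s)
cv2.imwrite('pics/s24.png',cv2.resize(s[155:235,225:305],None,fx=7,fy=7,interpolation=cv2.INTER_CUBIC))"
```

```text
lid-frame TCP mm [-8.940e+01  1.000e-01  1.807e+02] F [ 0.2 -0.3 -0.7] t 22.4167
```

View pics/w24c.png

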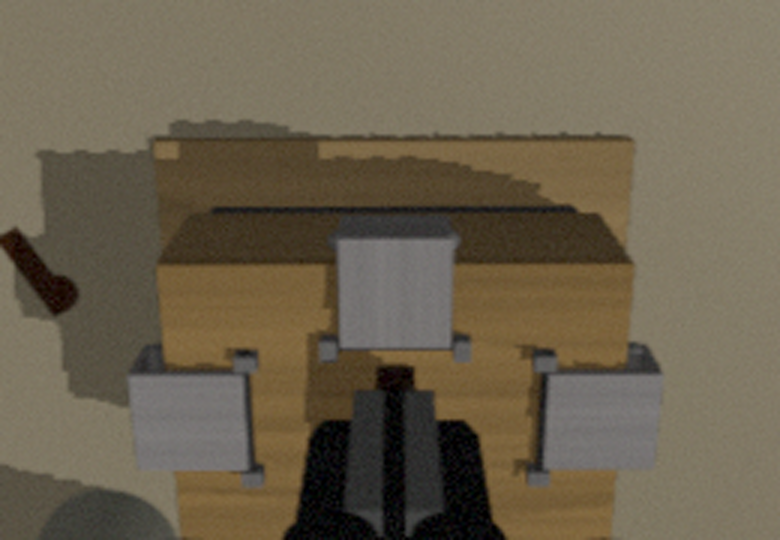

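View pics/s24.png

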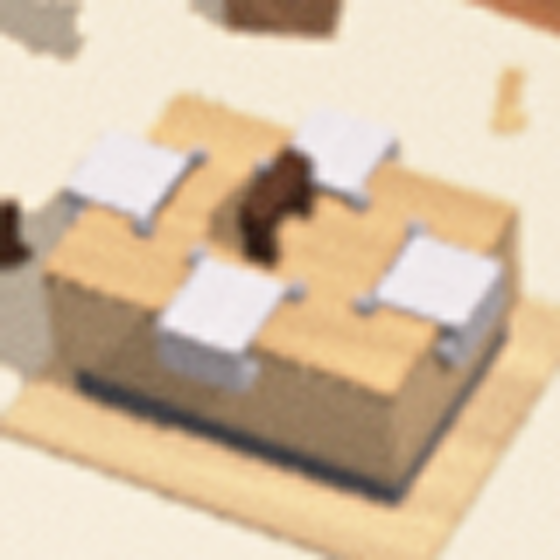

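The scene view shows all four plates level. Flap a is hidden from the wrist camera, so I'll take one look from the side before handing in.

Request:
move_arm(
  claw=[0,0,0,0,0,0,0,0],
  dp=[
    [-0.1,0.1,0.05],
    [-0.1,0.1,0.05],
    [-0.1,0.1,0.05],
    [-0.1,0.1,0.05],
    [0,0,0],
    [0,0,0],
    [0,0,0],
    [0,0,0],
  ],
  turn=[
    [0,0,0],
    [0,0,0],
    [0,0,0],
    [0,0,0],
    [0,0,0],
    [0,0,0],
    [0,0,0],
    [0,0,0],
  ],
)

```text
clock: 23.18
position: [0.5552, -0.2724, 0.2207]
ee_rot: [0.681, 0.732, 0.0, -0.0]
ft_force: [0.3, -0.1, -0.0]
grip_width: 0.001
```

```bash
python3 lf.py w25
python3 - <<'E'
from h import *
T=T_tool()
t=cv2.imread('pics/w25.png')
L=np.array([.559,-.1935,.081]);Y=np.radians(4.1)
v=cv2.resize(t,None,fx=3,fy=3,interpolation=cv2.INTER_CUBIC)
for ang,h in ((0,.03),(90,.055),(180,.03),(-90,.055)):
    for th,col in ((0.,(0,255,0)),(.15,(0,0,255))):
        P=[rz(Y)@rz(np.radians(ang))@np.array([h+.042*np.cos(th)-.004*np.sin(th),w,.017+.042*np.sin(th)+.004*np.cos(th)])+L for w in (-.02,.02)]
        p=((w2px("wrist",P,T)+.5)*3).astype(int)
        cv2.line(v,tuple(map(int,p[0])),tuple(map(int,p[1])),col,1)
c=((w2px("wrist",[L+[0,0,.02]],T)[0])*3).astype(int); print(c)
x0=max(0,c[0]-390);y0=max(0,c[1]-300)
cv2.imwrite('pics/w25c.png',v[y0:y0+590,x0:x0+790])
E
```

```text
lid-frame TCP mm [ -9.4 -78.4 139.7] F [ 0.3 -0.1 -0. ] t 23.1833
[1226  615]
```

View pics/w25c.png

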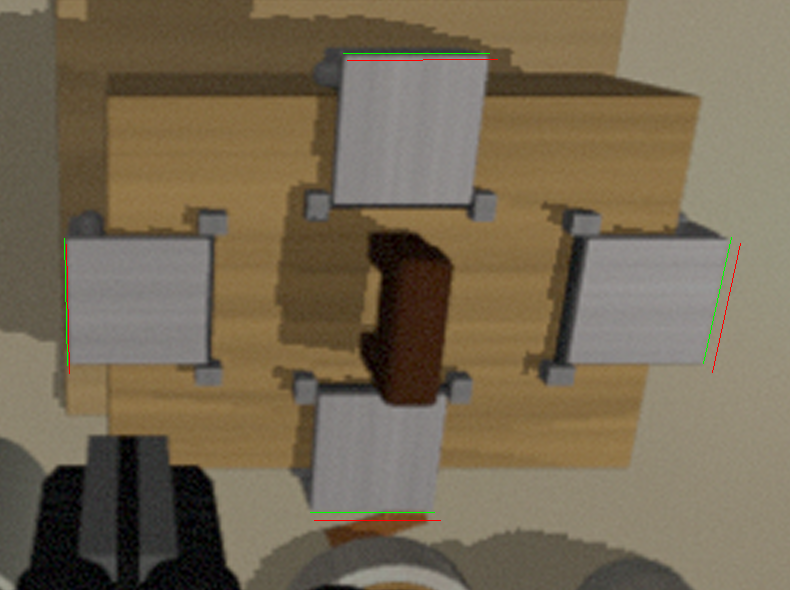

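In this view all four plate edges lie on the lines predicted for 0 rad, clearly apart from the 0.15 rad lines. The lid is seated and the arm is clear, so I'm handing in.

```bash
python3 -c "
from workcell import manip
print(manip.hand_in(), manip.get_obs()['clock'])"
```

```text
the job is handed in; nothing more can be done
the job is handed in; nothing more can be done
```

I put the lid on the box and let go of it, then folded clips a, b, c and d down in that order. I handed in at about 23 s of the 69 s allowed, with the arm well clear of everything.

**Lid:** it dropped into the mouth without catching. After I released it, the scene and wrist pictures showed it flat and flush on the rim.

**Clips:** the final wrist picture has all four plate edges on the lines predicted for 0 rad, clearly apart from the 0.15 rad lines. For c and d I also saw the force drop while I was still pressing, which fits the snap. For a and b I didn't see the snap itself in the readings. I judged those two from the press height staying the same under further pressing, and from the pictures.

**Forces:** the largest vertical press I read was about 15 N, on clip a. Forces are only reported at the end of each move call, so a brief higher value in between could have gone unseen.

**Disagreements:**
- The press heights with the clips down read about 2.5 mm lower than the drawing says.
- The fixed cameras differed from the wrist camera by several millimetres. I went with the wrist camera, and the smooth fit of the lid bore that out.

**Other things on the bench:** I didn't touch the other things, and in the pictures I looked at they hadn't moved.

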